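Set out the two-tier display stand of garden miniatures

TASK

Set out the two-tier display stand: first stand the stump house upright in the middle of its lower deck, between the four posts, then fit the loose upper tier over it so that all four corner holes drop fully down over the posts. On the upper tier, set the lighthouse upright midway between the handle and the end of the stand nearest the clay pot beside it, and the gull on its feet midway between the handle and the end nearest the round tin on its other side. Leave the clay pot, the tin and the dolphin where they are.

Things in the scene. Friction and masses are not known exactly. Their poses are not given: they have to be found in the camera images.
- stand: Fixed lower part: brown wood deck 150 (x) x 220 (y, the long way) x 10 mm; origin centre of underside, on the table, z up. Posts at x +-60, y +-95: 18 mm columns to a shoulder 66 mm up, then 8 mm steel pins, tapered, to 82 mm. Seated, the tier's upper face is 74 mm up; the places on it are x 0, y +55 and -55. The pot stands beyond one y end, the tin beyond the other (it varies).
- tier: Loose upper tier: pale wood board 150 (x) x 220 (y) x 8 mm, about 0.16 kg, lying on the table beside the stand. Origin centre of its underside, z up. Round 11.5 mm through holes at x +-60, y +-95 mm match the posts; it fits equally well turned by half a turn.
- tier_handle (a point): Centre of the tier's carrying handle: a wood bar 14 mm wide, 14 mm high, 90 mm long along the tier's x, on thin steel legs at x +-35 mm, over the middle of the board. This point is 43 mm above the board's underside, 35 mm above its upper face; axes as the tier's. Grip across the bar, along the tier's y.
- stump_center (a point): Centre, half-way up, of the stump house: a small resin tree-stump house with a domed purple cap, 37 x 42 mm and 48 mm tall, 40 g; this point is 24 mm above its underside. z up, upright at the start. The cap (27 to 48 mm up) is about 36 mm wide along its x.
- lighthouse_center (a point): Centre, half-way up, of the lighthouse: a cream resin lighthouse on a round foot 47 mm wide, 82 mm tall with its spike (solid to 70 mm), 55 g; this point is 41 mm above its underside. z up. The tower is about 30 mm thick 24 to 38 mm up, the gallery 33 mm thick 38 to 49 mm up, the lantern above it 28 mm thick.
- gull_center (a point): Centre, half-way up, of the gull: a white resin gull with yellow feet and beak, 23 mm wide (its x) by 41 mm long (its y, beak at one end) by 27 mm tall, 14 g; this point is 13.5 mm above its underside. z up. The round body is 22 mm wide along its x up to 19 mm high, and reaches from y = -12 to +20 mm. Grip it across x.
- clay_pot: A small terracotta pot, 62 mm wide and 56 mm tall, standing on the table 165 mm or so from the stand's centre beyond one of its ends. Origin at the centre of its underside. Leave it there.
- tin: A round shallow blue tin with a pale lid, 70 mm wide and 36 mm tall, standing on the table beyond the other end of the stand. Origin at the centre of its underside. Leave it there.
- dolphin: A small blue-grey resin dolphin on a base, 24 x 66 mm (long along its y) and 36 mm tall, standing in the row of miniatures. Origin at the centre of its underside. Not wanted on the stand: leave it there.
Things that resemble listed ones, but are neither listed nor needed, are in the scene too. What is shaped like the part that bears stump_center but blue or orange is not meant. What is shaped like the part that bears lighthouse_center but black is not meant.

How it is judged:
On the way, in this order (a step that is already met when the one before it is completed fails the run):
1. the stump house stands upright in the middle of the lower deck, let go (x of stump_center in the frame of stand between -0.015 and 0.015 m and y of stump_center in the frame of stand between -0.015 and 0.015 m and z of stump_center in the frame of stand between 0.03 and 0.038 m and angle between stump_center's own z axis and vertical below 0.12 rad and contact force between the fingers and anything else below 0.3 N), for 0.2 s.
2. the upper tier sits fully down over all four posts, above the house (x of stump_center in the frame of stand between -0.015 and 0.015 m and y of stump_center in the frame of stand between -0.015 and 0.015 m and z of stump_center in the frame of stand between 0.03 and 0.038 m and angle between stump_center's own z axis and vertical below 0.12 rad and z of tier_handle in the frame of stand between 0.105 and 0.112 m and x of tier_handle in the frame of stand between -0.005 and 0.005 m and y of tier_handle in the frame of stand between -0.005 and 0.005 m and angle between the y axis of tier_handle and the y axis of stand, either way round below 0.06 rad and angle between tier_handle's own z axis and vertical below 0.04 rad), for 0.2 s.
At the end, for the whole second after the job is handed in: All at rest, released: stump house upright within 15 mm of the lower deck's middle; tier level, fully down on all four shoulders; lighthouse upright and gull on its feet on the tier, each within 15 mm (x, y) of 55 mm from the middle, towards the clay pot's end and the tin's end respectively (all of step 2 and ((y of clay_pot in the frame of stand above 0 m and y of lighthouse_center in the frame of stand between 0.04 and 0.07 m and x of lighthouse_center in the frame of stand between -0.015 and 0.015 m and z of lighthouse_center in the frame of stand between 0.11 and 0.12 m and angle between each of lighthouse_center, gull_center's own z axis and vertical below 0.12 rad and y of gull_center in the frame of stand between -0.07 and -0.04 m and x of gull_center in the frame of stand between -0.015 and 0.015 m and z of gull_center in the frame of stand between 0.0825 and 0.0925 m) or (y of clay_pot in the frame of stand below 0 m and y of lighthouse_center in the frame of stand between -0.07 and -0.04 m and x of lighthouse_center in the frame of stand between -0.015 and 0.015 m and z of lighthouse_center in the frame of stand between 0.11 and 0.12 m and angle between each of lighthouse_center, gull_center's own z axis and vertical below 0.12 rad and y of gull_center in the frame of stand between 0.04 and 0.07 m and x of gull_center in the frame of stand between -0.015 and 0.015 m and z of gull_center in the frame of stand between 0.0825 and 0.0925 m)) and linear speed of each of tier, stump_house, lighthouse, gull below 0.02 m/s); the robot touches nothing.
It fails at once if the clay pot is pushed more than 15 mm or tipped (distance of clay_pot from where it was at the start of the episode above 0.015 m or angle between clay_pot's own z axis and vertical above 0.4 rad).
It fails at once if the tin is pushed more than 15 mm or tipped (distance of tin from where it was at the start of the episode above 0.015 m or angle between tin's own z axis and vertical above 0.4 rad).
It fails at once if the dolphin is pushed more than 15 mm or tipped (distance of dolphin from where it was at the start of the episode above 0.015 m or angle between dolphin's own z axis and vertical above 0.4 rad).
It also fails if it takes over 120 s, if anything falls off the work surface, if the arm or the gripper's body presses on something with over 40 N, if the wrist force passes 120 N, or if a joint passes its speed limit or range.

ROBOT

A 7-joint arm with a two-finger parallel gripper is mounted at the origin on a cart in front of the work surface, level with it; the furniture and walls round the work are solid. World frame = base frame: x ahead of the robot, y to its left, z up, the work surface at z = 0. Lengths are in m, angles in rad, forces in N, time in s.
With the tool pointing down it reaches from about 0.425 to 0.875 m from the base axis. Payload 4.7 kg.
Tool frame: the origin (TCP) lies midway between the tips of the shut fingers; the grasp point (between the pads) lies 19 mm behind it; z points along the fingers, y is the line along which they close (so a half turn about z gives the same grasp; the last joint's range is limited). The gripper opens to 85 mm and grips with 20 to 120 N. Pads are 22 mm wide; open, the fingers measure 114 mm over their backs; the gripper's body (76 mm by 85 mm) begins 54 mm behind the grasp point. The pads swing forward as they close: fully open they stand 13 mm farther back than shut.
Start: joints at [0.014, 0.321, -0.07, 1.45, 0.023, 1.371, -0.057], TCP at [0.65, -0, 0.231] pointing down, gripper open.
Joint ranges: [-2.86, 2.86], [-0.3, 2.09], [-1.38, 1.24], [0.06, 2.45], [-1.56, 4.7], [0.09, 2.05], [-2.69, 2.69]. Speed limits (rad/s): [2.57, 2.57, 3.14, 3.14, 3.14, 3.14, 3.14].

INTERFACE

Orientations are given as a rotation vector (axis times angle).
In Python, from station import arm, eyes, workorder gives the robot as it stands.
- The arm moves only by the tool play_rows, never from a script. Its argument "moves" is a list of rows, each an object of numbers: "wx", "wy", "wz": the turn, a rotation vector about the tool's x, y, z in degrees; "tx", "ty", "tz": the shift along the tool's x, y, z in units of 30 mm (1.0 is 30 mm); "gripper": the closure, from 0 (fully open) to 1 (shut). A call has exactly 10 rows; each row is the pose to reach, as a shift and turn from the pose commanded when the call began, along the tool's axes at that moment; what a row does not reach only later rows make up. A row lasts 1/10 s, in which the tool goes at most 50 mm and 8.59 degrees, less where a joint would pass 70% of its speed; a pose out of reach is approached as far as the arm can. A call with a gripper value outside its range is refused whole. The fingers move at their own pace and stop on an object; the grip force is fixed at half the most. Time passes only in rows, so rows that repeat a pose let the fingers close, or fill a call up. It gives the time, the measured TCP pose, the force, the opening and the grip force at its end, in the units of the state.
- arm.read_state(): the state, without advancing time (a new reading comes with each control period).
- eyes.capture(name): name is "scene" or "side" or "wrist"; returns (picture, depth): 384x512x3 uint8, red, green, blue; 384x512 float32, m along the optical axis (not along the pixel's ray), 0 where there is no reading.
- eyes.camera_model(name): a dict with "camera_matrix" (3x3 intrinsics, pixels), "dist_coeffs" ([k1, k2, p1, p2, k3] as OpenCV has them; the pictures are not rectified), "rvec" (rotation vector, rad) and "tvec" (3), from world to camera coordinates, as OpenCV has them. Camera axes: x right, y down, z forward; pixel columns grow to the right and rows downward; lengths in m; the calibration is good to about 2 mm. A picture is of the moment at which its call begins: read the wrist's pose just before it. camera_model takes no time and is no camera call; for the wrist camera it gives the pose at the moment of the call.
- workorder.sign_off(): hands the job in; it is judged then, once.
The state is a dict: "time_s": time; "joint_pos": joint angles; "dq": joint speeds; "tau": joint torques, N m; "eef_pos": TCP position; "tcp_rot": TCP orientation; "ft_force": force on the tool from outside, world axes, zero at the start; "wrist_torque": the same for the moment, N m; "width": opening from 0.0 (shut) to 1.0 (fully open); "grip_force": force on a finger pad.
Only numpy, scipy, OpenCV 4.12 (cv2) and the standard library are available. Lean on these libraries where they do the work, as an engineer would, in place of code of your own. Each camera call takes 0.05 s, during which the arm holds its last target. There are 200 camera calls.

## Working session

There is one attempt and no reset: what is moved stays moved. The work goes in short steps, Python scripts to look and compute and a tool call to move; the robot and the scene stay as the last step left them, time stands still between calls to the robot, and variables do not carry over. Pictures are saved under pics/ and viewed, at most 14 in all, crops included, and the job is handed in when it is done.

Besides the shell and the picture viewer there is one more tool, called after "Call:" by a JSON object that holds its "method" and its "body", one argument or row to a line. play_rows: Moves the arm, as the interface text tells. Its arguments: {"type":"object","properties":{"moves":{"type":"array","items":{"type":"object","properties":{"wx":{"type":"number"},"wy":{"type":"number"},"wz":{"type":"number"},"tx":{"type":"number"},"ty":{"type":"number"},"tz":{"type":"number"},"gripper":{"type":"number"}}}}},"required":["moves"]}

```bash
mkdir -p pics; cat > h.py <<'E'
import numpy as np, cv2
from station import arm, eyes, workorder
from scipy.spatial.transform import Rotation as R
def snap(n,f):
    m=eyes.camera_model(n); p,d=eyes.capture(n)
    cv2.imwrite('pics/'+f+'.png',p[:,:,::-1]); np.savez('pics/'+f+'.npz',p=p,d=d,K=m['camera_matrix'],D=m['dist_coeffs'],r=m['rvec'],t=m['tvec'])
    return p
def load(f): return np.load('pics/'+f+'.npz')
def ray(z,uv):
    Rm=cv2.Rodrigues(z['r'])[0]; q=cv2.undistortPoints(np.array(uv,float).reshape(-1,1,2),z['K'],z['D']).reshape(-1,2)
    return -Rm.T@z['t'].ravel(), np.c_[q,np.ones(len(q))], Rm
def at_z(z,uv,h):
    c,q,Rm=ray(z,uv); w=q@Rm; return c+w*((h-c[2])/w[:,2])[:,None]
def cloud(z):
    v,u=np.mgrid[0:384,0:512]; c,q,Rm=ray(z,np.c_[u.ravel(),v.ravel()])
    return (c+(q*z['d'].reshape(-1,1))@Rm).reshape(384,512,3)
def proj(z,P): return cv2.projectPoints(np.array(P,float).reshape(-1,3),z['r'],z['t'],z['K'],z['D'])[0].reshape(-1,2)
E
python3 - <<'E'
from h import *
a=snap('scene','s0');b=snap('side','d0');c=snap('wrist','w0')
for n in('s0','d0','w0'):
    z=load(n);Rm=cv2.Rodrigues(z['r'])[0];print(n,-Rm.T@z['t'].ravel(),Rm[2],(z['d']>0).mean())
s=arm.read_state();print(s['eef_pos'],s['tcp_rot'],s['width'])
for f,p in(('s0b',a),('d0b',b)): cv2.imwrite(f'pics/{f}.png',cv2.resize(p[:,:,::-1],(800,600)))
E
```

```text
s0 [ 0.0504906  -0.71167178  0.72406822] [ 0.45857029  0.62600623 -0.63073726] 0.9960988362630209
d0 [ 0.17178849 -1.17462615  0.73554133] [ 0.27117314  0.82008541 -0.50390976] 0.9958902994791666
w0 [0.6498801 0.0682042 0.3733554] [-0.00140956 -0.26682832 -0.96374305] 0.9930979410807291
[ 6.49604009e-01 -5.75161867e-05  2.30486563e-01] [-2.22074464e+00 -2.22080202e+00  1.68806785e-03] 1.0002656758890551
```

View pics/s0b.png

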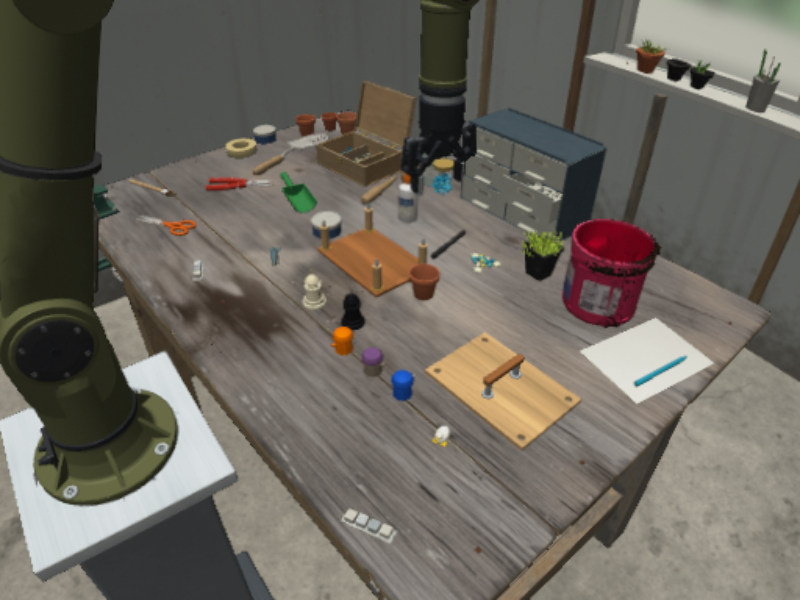

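View pics/d0b.png

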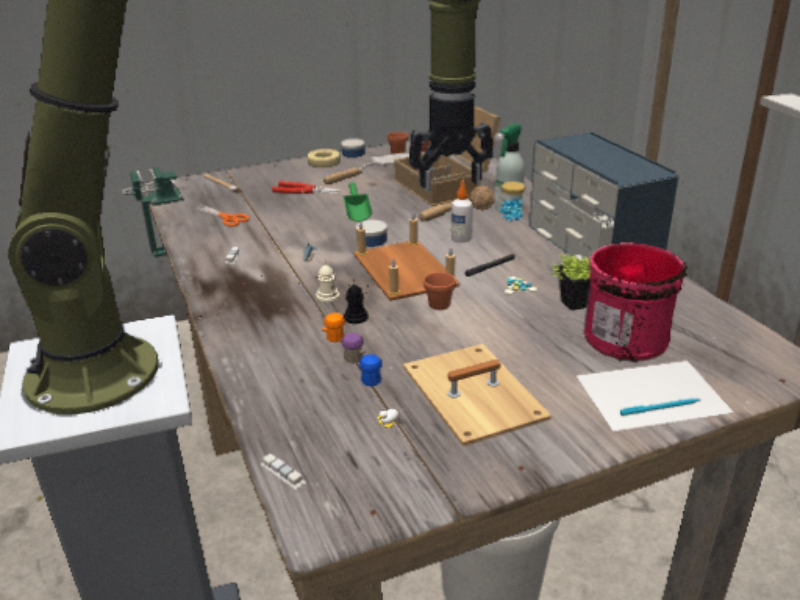

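The scene picture (800x600) shows the stand around (372,258), the pot at its near end (424,282) and the tin at its far end (325,222). The lighthouse is at (313,291), the purple stump at (372,360), the gull at (441,435), the tier at (503,388) and the dolphin at (275,256). The side picture agrees.

```bash
python3 - <<'E'
from h import *
for n in('s0','d0'):
    z=load(n);C=cloud(z);p=z['p'].astype(int)
    H=C[...,2]; ok=(z['d']>0)
    print(n,'table z',np.median(H[(C[...,0]>.4)&(C[...,0]<.7)&(abs(C[...,1])<.4)&(H<.02)]))
    m=((H>.006)&(H<.12)&ok&(C[...,0]>.3)&(C[...,0]<.9)&(C[...,1]>-.55)&(C[...,1]<.35)).astype(np.uint8)
    k,l,st,ce=cv2.connectedComponentsWithStats(m)
    for i in range(1,k):
        if st[i,4]<25: continue
        P=C[l==i]; print(ce[i].round(),st[i,4],'min',P.min(0).round(3),'max',P.max(0).round(3),'rgb',np.median(p[l==i],0))
z=load('s0')
s=1.5625
print('tier holes',at_z(z,np.array([[436,371],[486,340],[570,399],[521,437]])/s,.008).round(4))
print('post tops',at_z(z,np.array([[323,224],[368,208],[423,242],[377,263]])/s,.082).round(4))
E
python3 - <<'E'
import cv2
a=cv2.imread('pics/s0.png');b=cv2.imread('pics/d0.png')
c=cv2.resize(a[120:290,190:380],None,fx=3.1,fy=3.1,interpolation=cv2.INTER_CUBIC);cv2.imwrite('pics/c1.png',c);print(c.shape)
E
```

```text
s0 table z 0.0006885074272666158
[260. 129.] 278 min [0.761 0.249 0.007] max [0.804 0.295 0.117] rgb [111.5 105.   99. ]
[240. 164.] 2296 min [ 0.539 -0.019  0.006] max [0.696 0.35  0.084] rgb [153. 100.  57.]
[286. 156.] 86 min [0.724 0.097 0.007] max [0.854 0.14  0.016] rgb [53.  51.5 50. ]
[345. 163.] 498 min [ 0.833 -0.113  0.006] max [ 0.899 -0.032  0.093] rgb [40. 43. 29.]
[175. 162.] 52 min [0.43  0.273 0.006] max [0.467 0.338 0.03 ] rgb [ 91.  108.  109.5]
[309. 166.] 64 min [0.784 0.001 0.006] max [0.83  0.045 0.018] rgb [113.5 142.  137. ]
[383. 189.] 1428 min [ 0.821 -0.295  0.006] max [ 0.9   -0.154  0.12 ] rgb [92. 24. 43.]
[200. 186.] 233 min [0.421 0.093 0.006] max [0.463 0.134 0.077] rgb [156. 149. 124.]
[222. 206.] 414 min [ 0.398 -0.051  0.006] max [0.49  0.038 0.07 ] rgb [34.  30.5 14. ]
[321. 247.] 2995 min [ 0.5   -0.383  0.006] max [ 0.669 -0.152  0.054] rgb [206. 168. 114.]
[238. 230.] 205 min [ 0.413 -0.126  0.006] max [ 0.447 -0.091  0.05 ] rgb [91. 70. 89.]
[419. 236.] 237 min [ 0.763 -0.429  0.006] max [ 0.897 -0.374  0.018] rgb [138. 175. 182.]
[257. 245.]
[... 800 characters left out ...]
2.  8. 22.]
[332. 181.] 41 min [ 0.795 -0.001  0.006] max [0.821 0.047 0.017] rgb [118. 178. 149.]
[226. 214.] 843 min [ 0.397 -0.202  0.006] max [0.493 0.029 0.067] rgb [59. 68. 60.]
[302. 249.] 1935 min [ 0.502 -0.385  0.006] max [ 0.665 -0.154  0.051] rgb [232. 193. 136.]
[421. 259.] 209 min [ 0.767 -0.427  0.006] max [ 0.9   -0.401  0.017] rgb [ 51. 157. 181.]
[248. 266.] 86 min [ 0.417 -0.306  0.006] max [ 0.45  -0.286  0.026] rgb [222.5 216.  198.5]
tier holes [[ 0.5146 -0.1793  0.008 ]
 [ 0.6379 -0.1714  0.008 ]
 [ 0.6529 -0.3608  0.008 ]
 [ 0.5316 -0.3682  0.008 ]]
post tops [[0.5445 0.2463 0.082 ]
 [0.6596 0.247  0.082 ]
 [0.6735 0.0659 0.082 ]
 [0.5561 0.0589 0.082 ]]
(527, 589, 3)
```

View pics/c1.png

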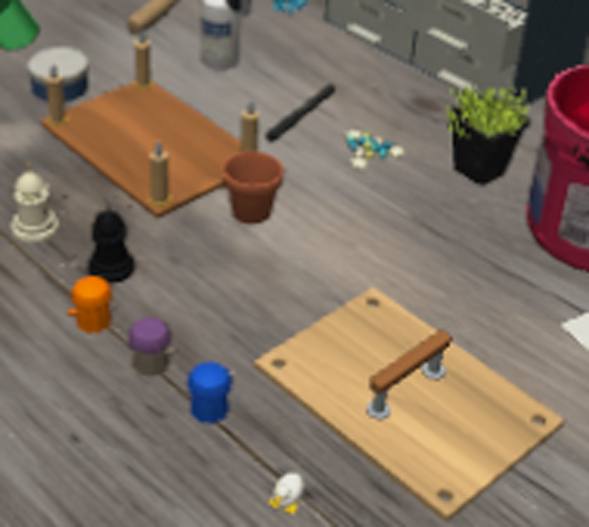

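View pics/w0.png

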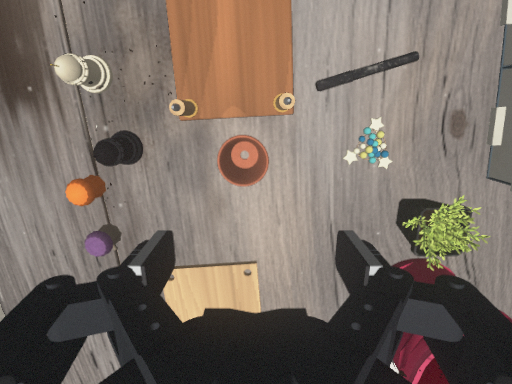

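The crop shows the stump's purple cap at (150,335). The wrist view shows two pins at (176,106) and (288,101) and the pot at (243,160). Next I go to an overview pose.

Call:
{"method": "play_rows", "body": {
  "moves": [
    {"tx": 0.1, "ty": -0.6, "tz": -0.6},
    {"tx": 0.4, "ty": -1.8, "tz": -1.6},
    {"tx": 0.7, "ty": -3, "tz": -2.6},
    {"tx": 1, "ty": -4, "tz": -3.3},
    {"tx": 1, "ty": -4, "tz": -3.3},
    {"tx": 1, "ty": -4, "tz": -3.3},
    {"tx": 1, "ty": -4, "tz": -3.3},
    {"tx": 1, "ty": -4, "tz": -3.3},
    {"tx": 1, "ty": -4, "tz": -3.3},
    {"tx": 1, "ty": -4, "tz": -3.3}
  ]
}}

```text
invalid input
```

```bash
python3 - <<'E'
from h import *
s=arm.read_state();print(s['eef_pos'],s['tcp_rot'],s['time_s'])
a=snap('wrist','w1');cv2.imwrite('pics/w1b.png',cv2.resize(a[:,:,::-1],(800,600),interpolation=cv2.INTER_CUBIC))
E
```

```text
[ 6.49604009e-01 -5.75161867e-05  2.30486563e-01] [-2.22074464e+00 -2.22080202e+00  1.68806785e-03] 0.15
```

View pics/w1b.png

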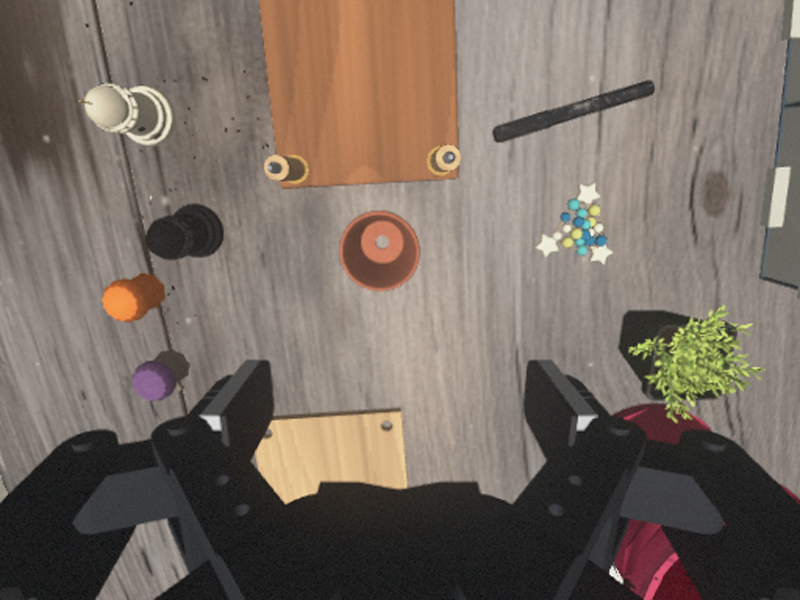

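The arm has not moved, so this is the same view. The move call was refused, probably because every key is needed.

Call:
{"method": "play_rows", "body": {
  "moves": [
    {"tx": 0.1, "ty": -0.6, "tz": -0.6, "wx": 0, "wy": 0, "wz": 0, "gripper": 0},
    {"tx": 0.4, "ty": -1.8, "tz": -1.6, "wx": 0, "wy": 0, "wz": 0, "gripper": 0},
    {"tx": 0.7, "ty": -3, "tz": -2.6, "wx": 0, "wy": 0, "wz": 0, "gripper": 0},
    {"tx": 1, "ty": -4, "tz": -3.3, "wx": 0, "wy": 0, "wz": 0, "gripper": 0},
    {"tx": 1, "ty": -4, "tz": -3.3, "wx": 0, "wy": 0, "wz": 0, "gripper": 0},
    {"tx": 1, "ty": -4, "tz": -3.3, "wx": 0, "wy": 0, "wz": 0, "gripper": 0},
    {"tx": 1, "ty": -4, "tz": -3.3, "wx": 0, "wy": 0, "wz": 0, "gripper": 0},
    {"tx": 1, "ty": -4, "tz": -3.3, "wx": 0, "wy": 0, "wz": 0, "gripper": 0},
    {"tx": 1, "ty": -4, "tz": -3.3, "wx": 0, "wy": 0, "wz": 0, "gripper": 0},
    {"tx": 1, "ty": -4, "tz": -3.3, "wx": 0, "wy": 0, "wz": 0, "gripper": 0}
  ]
}}

```text
time_s: 1.2
eef_pos: [0.5302, 0.0298, 0.3294]
tcp_rot: [-2.221, -2.22, 0.002]
ft_force: [-0.8, 0.2, -1.1]
width: 0.997
grip_force: 0.0
```

```bash
python3 - <<'E'
from h import *
s=arm.read_state();print(s['eef_pos'],s['tcp_rot'],s['time_s'])
a=snap('wrist','w2');cv2.imwrite('pics/w2b.png',cv2.resize(a[:,:,::-1],(800,600),interpolation=cv2.INTER_CUBIC))
E
```

```text
[0.53018054 0.02976135 0.32939167] [-2.22106764e+00 -2.22031312e+00  1.86918094e-03] 1.2
```

View pics/w2b.png

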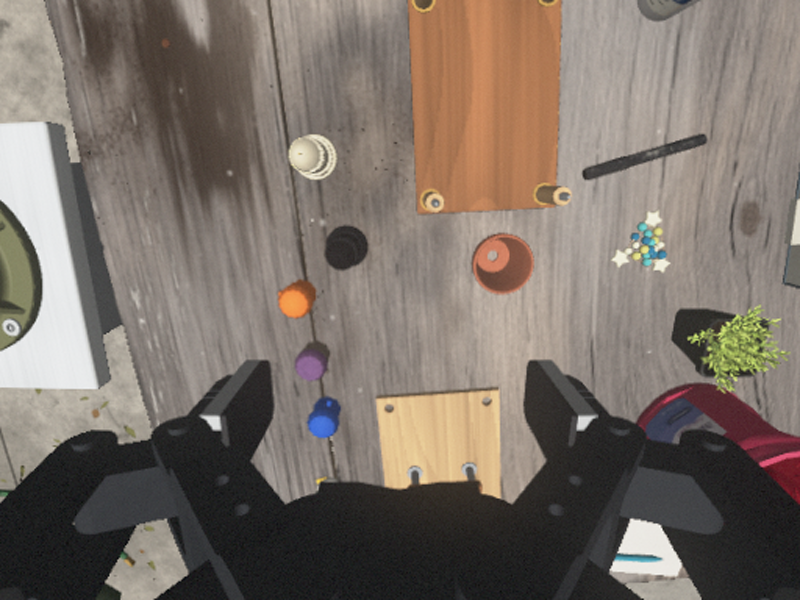

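The overview shows the deck's near corners at (417,213) and (557,207), and pins at (434,203) and (565,196). The purple cap is at (311,362), the lighthouse at (312,157) and the tier holes at (389,408) and (486,401).

```bash
python3 - <<'E'
from h import *
z2=load('w2');z1=load('w1');s0=load('s0');s=1.5625
f=lambda z,u,h:at_z(z,np.array(u,float)/s,h).round(4).tolist()
print('w2 corners',f(z2,[[417,213],[557,207]],.01),'L edge',f(z2,[[412,30],[416,180]],.01),'R',f(z2,[[561,30],[558,170]],.01))
print('w2 pins',f(z2,[[434,202],[566,196]],.082))
print('w1 pins',f(z1,[[274,168],[449,157]],.082),'w1 corners',f(z1,[[283,188],[458,178]],.01))
c=np.array([[55,68],[142,38],[250,104],[157,147]])/3.1+[190,120]
P=at_z(s0,c,.082);print('s0 pins',P.round(4).tolist(),P.mean(0))
print('w2 cap',f(z2,[[311,362]],.036),'w1 cap',f(z1,[[155,381]],.042),'lh w2 foot',f(z2,[[316,157]],.005),'w1 foot',f(z1,[[150,115]],.005))
print('w2 holes',f(z2,[[389,408],[486,401]],.008),'w1',f(z1,[[265,433],[387,426]],.008))
# depth-based
for n,z in(('s0',s0),('w2',z2)):
    C=cloud(z);p=z['p'].astype(int);H=C[...,2]
    m=(H>.03)&(H<.06)&(p[...,2]>p[...,1]+15)&(p[...,0]>p[...,1]+10)&(C[...,0]>.38)&(C[...,0]<.48)&(abs(C[...,1]+.1)<.05);Q=C[m];print(n,'cap',m.sum(),Q.min(0),Q.max(0),Q[Q[:,2]>.045].mean(0))
E
```

```text
w2 corners [[0.5503, 0.0601, 0.01], [0.701, 0.067, 0.01]] L edge [[0.5436, 0.2375, 0.01], [0.5489, 0.0945, 0.01]] R [[0.69, 0.2389, 0.01], [0.6985, 0.1054, 0.01]]
w2 pins [[0.5624, 0.0758, 0.082], [0.6817, 0.0816, 0.082]]
w1 pins [[0.5674, 0.074, 0.082], [0.683, 0.0807, 0.082]] w1 corners [[0.5534, 0.0592, 0.01], [0.6991, 0.0672, 0.01]]
s0 pins [[0.5519, 0.2523, 0.082], [0.6638, 0.2514, 0.082], [0.6781, 0.0722, 0.082], [0.5572, 0.064, 0.082]] [0.61275379 0.15997887 0.082     ]
w2 cap [[0.4325, -0.102, 0.036]] w1 cap [[0.4373, -0.1027, 0.042]] lh w2 foot [[0.4435, 0.1182, 0.005]] w1 foot [[0.4453, 0.1188, 0.005]]
w2 holes [[0.5188, -0.1762, 0.008], [0.6376, -0.1667, 0.008]] w1 [[0.5176, -0.1762, 0.008], [0.6387, -0.1675, 0.008]]
s0 cap 123 [ 0.41250807 -0.1257101   0.03124048] [ 0.44656934 -0.09245667  0.04955716] [ 0.42952166 -0.10624647  0.04664154]
w2 cap 289 [ 0.41586824 -0.12133266  0.03444772] [ 0.44861814 -0.08688909  0.04824837] [ 0.43084073 -0.10445555  0.04643783]
```

Call:
{"method": "play_rows", "body": {
  "moves": [
    {"tx": -0.5, "ty": -0.4, "tz": 0.5, "wx": 0, "wy": 0, "wz": 0, "gripper": 0},
    {"tx": -1.5, "ty": -1.2, "tz": 1.5, "wx": 0, "wy": 0, "wz": 0, "gripper": 0},
    {"tx": -2.7, "ty": -2, "tz": 2.5, "wx": 0, "wy": 0, "wz": 0, "gripper": 0},
    {"tx": -3.7, "ty": -2.8, "tz": 3.5, "wx": 0, "wy": 0, "wz": 0, "gripper": 0},
    {"tx": -4.47, "ty": -3.27, "tz": 4.5, "wx": 0, "wy": 0, "wz": 0, "gripper": 0},
    {"tx": -4.47, "ty": -3.27, "tz": 5.5, "wx": 0, "wy": 0, "wz": 0, "gripper": 0},
    {"tx": -4.47, "ty": -3.27, "tz": 6.5, "wx": 0, "wy": 0, "wz": 0, "gripper": 0},
    {"tx": -4.47, "ty": -3.27, "tz": 7, "wx": 0, "wy": 0, "wz": 0, "gripper": 0},
    {"tx": -4.47, "ty": -3.27, "tz": 7, "wx": 0, "wy": 0, "wz": 0, "gripper": 0},
    {"tx": -4.47, "ty": -3.27, "tz": 7, "wx": 0, "wy": 0, "wz": 0, "gripper": 0}
  ]
}}

```text
time_s: 2.25
eef_pos: [0.4323, -0.1042, 0.1207]
tcp_rot: [2.221, 2.221, 0.0]
ft_force: [0.3, 1.3, 1.1]
width: 0.998
grip_force: 0.0
```

```bash
python3 - <<'E'
from h import *
a=snap('wrist','w3')
z=load('w3');C=cloud(z);p=z['p'].astype(int);H=C[...,2]
m=(H>.03)&(H<.06)&(p[...,2]>p[...,1]+15)&(p[...,0]>p[...,1]+10)&(C[...,0]>.38)&(C[...,0]<.48)&(abs(C[...,1]+.1)<.05);Q=C[m];print('cap',m.sum(),Q.min(0),Q.max(0),Q[Q[:,2]>.045].mean(0))
E
```

```text
cap 1262 [ 0.41346142 -0.12230818  0.03301611] [ 0.44831858 -0.08744349  0.04918522] [ 0.43121867 -0.10533691  0.04667297]
```

View pics/w3.png

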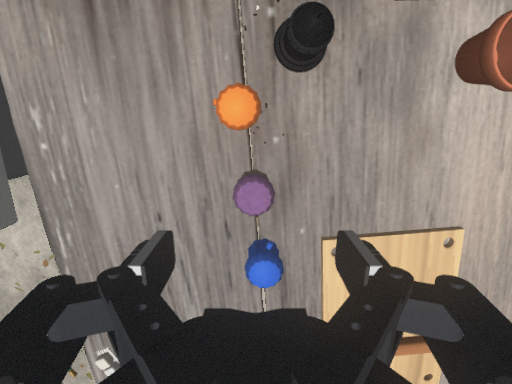

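The purple cap is at (254,194), clear of its neighbours, and measured at (0.431,-0.105). I descend and grip.

Call:
{"method": "play_rows", "body": {
  "moves": [
    {"tx": 0, "ty": 0, "tz": 0.8, "wx": 0, "wy": 0, "wz": 0, "gripper": 0},
    {"tx": 0, "ty": 0, "tz": 1.7, "wx": 0, "wy": 0, "wz": 0, "gripper": 0},
    {"tx": 0, "ty": -0.03, "tz": 2.6, "wx": 0, "wy": 0, "wz": 0, "gripper": 0},
    {"tx": 0, "ty": -0.03, "tz": 3.3, "wx": 0, "wy": 0, "wz": 0, "gripper": 0},
    {"tx": 0, "ty": -0.03, "tz": 3.6, "wx": 0, "wy": 0, "wz": 0, "gripper": 0},
    {"tx": 0, "ty": -0.03, "tz": 3.6, "wx": 0, "wy": 0, "wz": 0, "gripper": 0.3},
    {"tx": 0, "ty": -0.03, "tz": 3.6, "wx": 0, "wy": 0, "wz": 0, "gripper": 0.8},
    {"tx": 0, "ty": -0.03, "tz": 3.6, "wx": 0, "wy": 0, "wz": 0, "gripper": 0.8},
    {"tx": 0, "ty": -0.03, "tz": 3.6, "wx": 0, "wy": 0, "wz": 0, "gripper": 0.8},
    {"tx": 0, "ty": -0.03, "tz": 3.6, "wx": 0, "wy": 0, "wz": 0, "gripper": 0.8}
  ]
}}

```text
time_s: 3.3
eef_pos: [0.4325, -0.1044, 0.014]
tcp_rot: [2.22, 2.22, 0.003]
ft_force: [-1.2, -0.3, 5.4]
width: 0.401
grip_force: 59.0
```

Call:
{"method": "play_rows", "body": {
  "moves": [
    {"tx": 0, "ty": 0, "tz": 0, "wx": 0, "wy": 0, "wz": 0, "gripper": 0.8},
    {"tx": 0, "ty": 0, "tz": -0.4, "wx": 0, "wy": 0, "wz": 0, "gripper": 0.8},
    {"tx": 0, "ty": 0, "tz": -1.2, "wx": 0, "wy": 0, "wz": 0, "gripper": 0.8},
    {"tx": 0, "ty": 0, "tz": -2.4, "wx": 0, "wy": 0, "wz": 0, "gripper": 0.8},
    {"tx": 0, "ty": 0, "tz": -3.6, "wx": 0, "wy": 0, "wz": 0, "gripper": 0.8},
    {"tx": 0, "ty": 0, "tz": -4.8, "wx": 0, "wy": 0, "wz": 0, "gripper": 0.8},
    {"tx": 0, "ty": 0, "tz": -5.5, "wx": 0, "wy": 0, "wz": 0, "gripper": 0.8},
    {"tx": 0, "ty": 0, "tz": -5.6, "wx": 0, "wy": 0, "wz": 0, "gripper": 0.8},
    {"tx": 0, "ty": 0, "tz": -5.6, "wx": 0, "wy": 0, "wz": 0, "gripper": 0.8},
    {"tx": 0, "ty": 0, "tz": -5.6, "wx": 0, "wy": 0, "wz": 0, "gripper": 0.8}
  ]
}}

```text
time_s: 4.3
eef_pos: [0.4301, -0.104, 0.1792]
tcp_rot: [-2.22, -2.22, 0.002]
ft_force: [0.4, 0.4, -0.8]
width: 0.397
grip_force: 59.7
```

```bash
python3 - <<'E'
from h import *
s=arm.read_state();print(s['eef_pos'],s['width'],s['grip_force'],s['ft_force'])
for n in('scene','side','wrist'): snap(n,n[:2]+'4')
a=load('sc4')['p'][:,150:400];b=load('wr4')['p']
cv2.imwrite('pics/j4.png',np.hstack([cv2.resize(a,(390,600)),cv2.resize(b[:,150:405],(398,600))])[:,:,::-1])
E
```

```text
[ 0.43008019 -0.1039647   0.17923939] 0.3974969078906503 59.69960195290696 [ 0.44772516  0.37560279 -0.76382328]
```

View pics/j4.png

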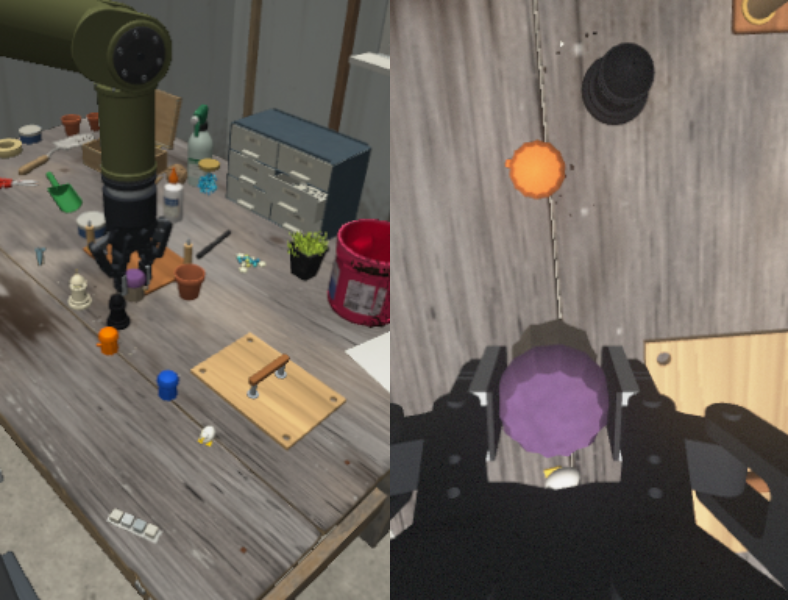

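The stump is held upright, its cap centred between the pads at (553,400). I carry it to the deck's middle.

Call:
{"method": "play_rows", "body": {
  "moves": [
    {"tx": 0.4, "ty": 0.3, "tz": 0, "wx": 0, "wy": 0, "wz": 0, "gripper": 0.8},
    {"tx": 1.3, "ty": 0.9, "tz": 0, "wx": 0, "wy": 0, "wz": 0, "gripper": 0.8},
    {"tx": 2.5, "ty": 1.7, "tz": 0, "wx": 0, "wy": 0, "wz": 0, "gripper": 0.8},
    {"tx": 3.8, "ty": 2.6, "tz": 0, "wx": 0, "wy": 0, "wz": 0, "gripper": 0.8},
    {"tx": 5.1, "ty": 3.5, "tz": 0, "wx": 0, "wy": 0, "wz": 0, "gripper": 0.8},
    {"tx": 6.4, "ty": 4.4, "tz": 0, "wx": 0, "wy": 0, "wz": 0, "gripper": 0.8},
    {"tx": 7.6, "ty": 5.2, "tz": 0, "wx": 0, "wy": 0, "wz": 0, "gripper": 0.8},
    {"tx": 8.6, "ty": 5.9, "tz": 0, "wx": 0, "wy": 0, "wz": 0, "gripper": 0.8},
    {"tx": 9.1, "ty": 6.2, "tz": 0, "wx": 0, "wy": 0, "wz": 0, "gripper": 0.8},
    {"tx": 9.25, "ty": 6.3, "tz": 0, "wx": 0, "wy": 0, "wz": 0, "gripper": 0.8}
  ]
}}

```text
time_s: 5.45
eef_pos: [0.6199, 0.1778, 0.1788]
tcp_rot: [-2.215, -2.224, 0.0]
ft_force: [-0.4, 0.2, -0.1]
width: 0.4
grip_force: 59.7
```

```bash
python3 - <<'E'
from h import *
s=arm.read_state();print(s['eef_pos'],s['tcp_rot'],s['width'],s['grip_force'])
b=snap('wrist','w5');cv2.imwrite('pics/w5b.png',cv2.resize(b[:,:,::-1],(800,600),interpolation=cv2.INTER_CUBIC))
E
```

```text
[0.61989351 0.17782156 0.17882892] [-2.21454488e+00 -2.22441489e+00  1.55893417e-05] 0.40026050144990366 59.72996103741025
```

View pics/w5b.png

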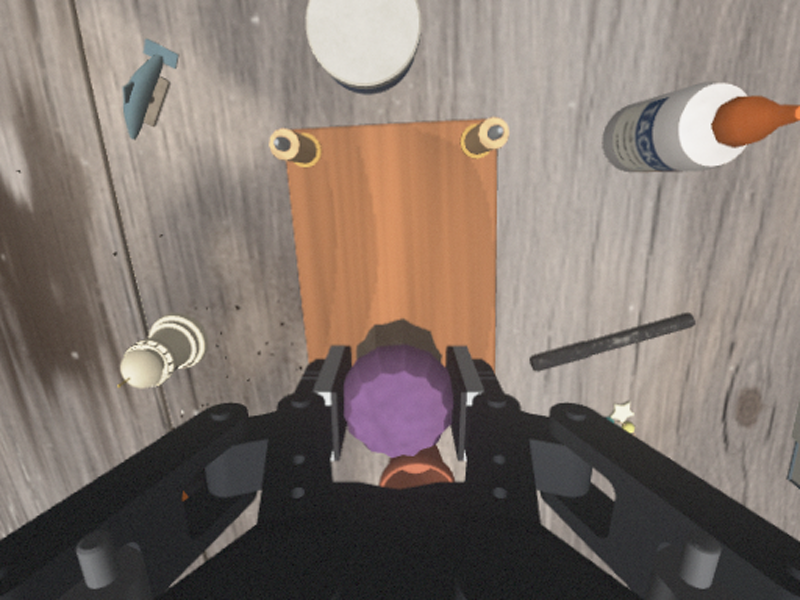

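The far pins are at (282,144) and (492,132), and the deck's far corners at about (290,128) and (497,119). The tin lies beyond the far end and the dolphin is at (150,90).

```bash
python3 - <<'E'
from h import *
s=arm.read_state();print(s['eef_pos'],s['tcp_rot'])
z=load('w5');f=lambda z,u,h:at_z(z,np.array(u,float)/1.5625,h)
p=f(z,[[282,144],[492,132]],.082);c=f(z,[[290,128],[497,119]],.01)
print(p,c)
for q,o in((p,.095),(c,.11)):
    d=q[1]-q[0];a=np.arctan2(d[1],d[0]);m=q.mean(0);print(np.degrees(a),m[:2]-o*np.array([-np.sin(a),np.cos(a)]),np.hypot(*d[:2]))
print('lh',f(z,[[174,345]],.003))
E
```

```text
[0.61993576 0.17661649 0.17901067] [-2.21631419e+00 -2.22373295e+00  4.29387944e-04]
[[0.55702924 0.26319639 0.082     ]
 [0.66964033 0.26973827 0.082     ]] [[0.54435036 0.27901224 0.01      ]
 [0.68751992 0.28548353 0.01      ]]
3.324727935877708 [0.6188443  0.17162723] 0.11280094462325921
2.588017174931568 [0.62090209 0.17236008] 0.14331573832281527
lh [[0.43714633 0.11392728 0.003     ]]
```

Call:
{"method": "play_rows", "body": {
  "moves": [
    {"tx": -0.1, "ty": 0, "tz": 0.5, "wx": 0, "wy": 0, "wz": 0, "gripper": 0.8},
    {"tx": -0.1, "ty": 0, "tz": 1.4, "wx": 0, "wy": 0, "wz": 0, "gripper": 0.8},
    {"tx": -0.1, "ty": 0, "tz": 2.4, "wx": 0, "wy": 0, "wz": 0, "gripper": 0.8},
    {"tx": -0.1, "ty": 0, "tz": 3.4, "wx": 0, "wy": 0, "wz": 0, "gripper": 0.8},
    {"tx": -0.1, "ty": 0, "tz": 4.2, "wx": 0, "wy": 0, "wz": 0, "gripper": 0.8},
    {"tx": -0.1, "ty": 0, "tz": 4.7, "wx": 0, "wy": 0, "wz": 0, "gripper": 0.8},
    {"tx": -0.1, "ty": 0, "tz": 4.95, "wx": 0, "wy": 0, "wz": 0, "gripper": 0.8},
    {"tx": -0.1, "ty": 0, "tz": 5.0, "wx": 0, "wy": 0, "wz": 0, "gripper": 0.8},
    {"tx": -0.1, "ty": 0, "tz": 5.0, "wx": 0, "wy": 0, "wz": 0, "gripper": 0.8},
    {"tx": -0.1, "ty": 0, "tz": 5.0, "wx": 0, "wy": 0, "wz": 0, "gripper": 0.8}
  ]
}}

```text
time_s: 6.5
eef_pos: [0.621, 0.1706, 0.0318]
tcp_rot: [2.221, 2.22, 0.003]
ft_force: [0.9, -0.2, 0.3]
width: 0.404
grip_force: 59.7
```

Call:
{"method": "play_rows", "body": {
  "moves": [
    {"tx": 0, "ty": 0, "tz": 0.05, "wx": 0, "wy": 0, "wz": 0, "gripper": 0.8},
    {"tx": 0, "ty": 0, "tz": 0.1, "wx": 0, "wy": 0, "wz": 0, "gripper": 0.8},
    {"tx": 0, "ty": 0, "tz": 0.1, "wx": 0, "wy": 0, "wz": 0, "gripper": 0.8},
    {"tx": 0, "ty": 0, "tz": 0.1, "wx": 0, "wy": 0, "wz": 0, "gripper": 0.8},
    {"tx": 0, "ty": 0, "tz": 0.1, "wx": 0, "wy": 0, "wz": 0, "gripper": 0.8},
    {"tx": 0, "ty": 0, "tz": 0.1, "wx": 0, "wy": 0, "wz": 0, "gripper": 0.8},
    {"tx": 0, "ty": 0, "tz": 0.1, "wx": 0, "wy": 0, "wz": 0, "gripper": 0.8},
    {"tx": 0, "ty": 0, "tz": 0.1, "wx": 0, "wy": 0, "wz": 0, "gripper": 0.8},
    {"tx": 0, "ty": 0, "tz": 0.1, "wx": 0, "wy": 0, "wz": 0, "gripper": 0.8},
    {"tx": 0, "ty": 0, "tz": 0.1, "wx": 0, "wy": 0, "wz": 0, "gripper": 0.8}
  ]
}}

```text
time_s: 7.5
eef_pos: [0.62, 0.1704, 0.0273]
tcp_rot: [2.221, 2.221, 0.0]
ft_force: [-0.2, -0.6, -1.2]
width: 0.399
grip_force: 59.7
```

Call:
{"method": "play_rows", "body": {
  "moves": [
    {"tx": 0.1, "ty": 0, "tz": 0.05, "wx": 0, "wy": 0, "wz": 0, "gripper": 0.8},
    {"tx": 0.1, "ty": 0, "tz": 0.1, "wx": 0, "wy": 0, "wz": 0, "gripper": 0.8},
    {"tx": 0.1, "ty": 0, "tz": 0.12, "wx": 0, "wy": 0, "wz": 0, "gripper": 0.8},
    {"tx": 0.1, "ty": 0, "tz": 0.12, "wx": 0, "wy": 0, "wz": 0, "gripper": 0.8},
    {"tx": 0.1, "ty": 0, "tz": 0.12, "wx": 0, "wy": 0, "wz": 0, "gripper": 0.8},
    {"tx": 0.1, "ty": 0, "tz": 0.12, "wx": 0, "wy": 0, "wz": 0, "gripper": 0.5},
    {"tx": 0.1, "ty": 0, "tz": 0.12, "wx": 0, "wy": 0, "wz": 0, "gripper": 0.3},
    {"tx": 0.1, "ty": 0, "tz": 0.12, "wx": 0, "wy": 0, "wz": 0, "gripper": 0.1},
    {"tx": 0.1, "ty": 0, "tz": 0.12, "wx": 0, "wy": 0, "wz": 0, "gripper": 0.1},
    {"tx": 0.1, "ty": 0, "tz": 0.12, "wx": 0, "wy": 0, "wz": 0, "gripper": 0.1}
  ]
}}

```text
time_s: 8.5
eef_pos: [0.62, 0.1732, 0.0236]
tcp_rot: [2.222, 2.221, -0.0]
ft_force: [-0.1, 0.4, -0.9]
width: 0.898
grip_force: 0.0
```

Call:
{"method": "play_rows", "body": {
  "moves": [
    {"tx": 0, "ty": 0, "tz": -0.5, "wx": 0, "wy": 0, "wz": 0, "gripper": 0.1},
    {"tx": 0, "ty": 0, "tz": -1.5, "wx": 0, "wy": 0, "wz": 0, "gripper": 0.1},
    {"tx": 0, "ty": 0, "tz": -3, "wx": 0, "wy": 0, "wz": 0, "gripper": 0},
    {"tx": 0, "ty": 0, "tz": -4.5, "wx": 0, "wy": 0, "wz": 0, "gripper": 0},
    {"tx": -1, "ty": 0, "tz": -6, "wx": 0, "wy": 0, "wz": 0, "gripper": 0},
    {"tx": -2, "ty": 0, "tz": -7, "wx": 0, "wy": 0, "wz": 0, "gripper": 0},
    {"tx": -3, "ty": 0, "tz": -7.5, "wx": 0, "wy": 0, "wz": 0, "gripper": 0},
    {"tx": -3, "ty": 0, "tz": -7.5, "wx": 0, "wy": 0, "wz": 0, "gripper": 0},
    {"tx": -3, "ty": 0, "tz": -7.5, "wx": 0, "wy": 0, "wz": 0, "gripper": 0},
    {"tx": -3, "ty": 0, "tz": -7.5, "wx": 0, "wy": 0, "wz": 0, "gripper": 0}
  ]
}}

```text
time_s: 9.5
eef_pos: [0.6194, 0.0849, 0.2484]
tcp_rot: [-2.218, -2.223, 0.0]
ft_force: [-0.2, 0.6, 0.2]
width: 1.002
grip_force: 0.0
```

```bash
python3 - <<'E'
from h import *
s=arm.read_state();print(s['eef_pos'],s['tcp_rot'],s['time_s'])
b=snap('wrist','w6');cv2.imwrite('pics/w6b.png',cv2.resize(b[:,:,::-1],(800,600),interpolation=cv2.INTER_CUBIC))
snap('scene','s6');snap('side','d6')
E
```

```text
[0.61936758 0.08494453 0.24838942] [-2.21844987e+00 -2.22256031e+00  1.32302558e-04] 9.5
```

View pics/w6b.png

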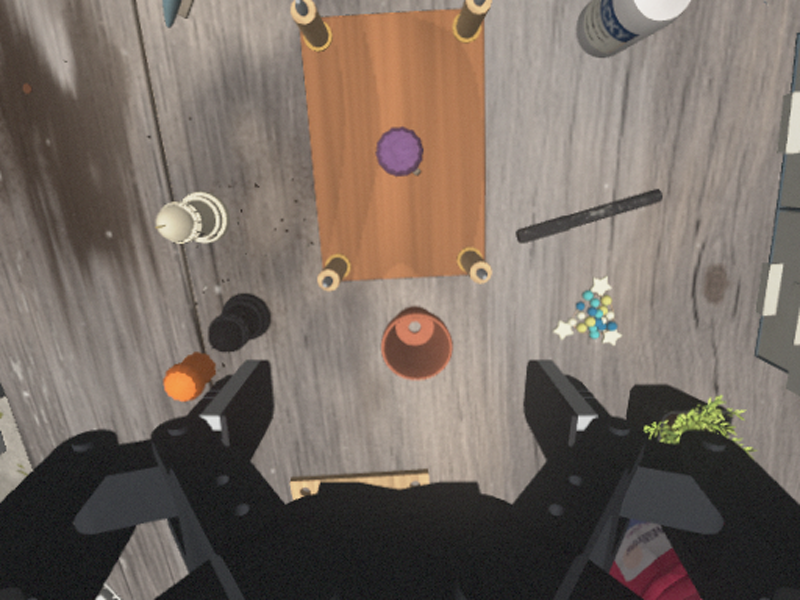

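All four posts, the upright stump at (400,151) and the tier edge at the bottom are visible. I enlarge the four pins.

```bash
python3 - <<'E'
from h import *
z=load('w6');p=z['p']
cs=[(173,0),(287,0),(190,160),(290,155)]  # top-left in 512 px, 40x30 crops
T=[cv2.resize(p[y:y+40,x:x+40],(400,400),interpolation=cv2.INTER_CUBIC) for x,y in cs]
im=np.vstack([np.hstack(T[:2]),np.hstack(T[2:])]);cv2.imwrite('pics/p6.png',cv2.resize(im,(600,600))[:,:,::-1])
E
```

```text
(no output)
```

View pics/p6.png

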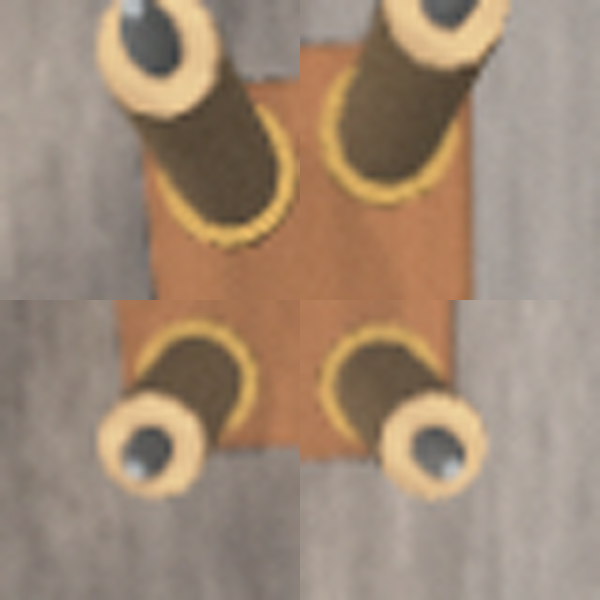

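```bash
cat >> h.py <<'E'
from scipy.optimize import least_squares
def fitpose(z,pts,uv,free_z=False):
    def res(q):
        a=q[2];c,s=np.cos(a),np.sin(a);P=np.array(pts,float).copy();xy=P[:,:2]@np.array([[c,s],[-s,c]])+q[:2]
        return (proj(z,np.c_[xy,P[:,2]+(q[3] if free_z else 0)])-uv).ravel()
    r=least_squares(res,[.6,.0,.05]+([0.] if free_z else []),loss='soft_l1');return r.x,r.fun.reshape(-1,2)
E
python3 - <<'E'
from h import *
z=load('w6')
tl=[(173,0),(287,0),(190,160),(290,155)]
c=[(158,57),(145,8),(152,145),(134,143.5)]
uv=np.array([[a[0]+b[0]/7.5-.5,a[1]+b[1]/7.5-.5] for a,b in zip(tl,c)])
pts=[(-.06,.095,.066),(.06,.095,.066),(-.06,-.095,.066),(.06,-.095,.066)]
for fz in(0,1):
    q,r=fitpose(z,pts,uv,fz);print(q,np.degrees(q[2]),r.round(2).tolist())
C=cloud(z);p=z['p'].astype(int)
m=(p[...,2]>p[...,1]+15)&(C[...,2]>.05)&(abs(C[...,0]-.62)<.05)&(abs(C[...,1]-.17)<.05);print('stump',C[m].mean(0),C[m].min(0),C[m].max(0),m.sum())
print(z['K'],z['D'],-cv2.Rodrigues(z['r'])[0].T@z['t'].ravel())
s0=load('s0'); 
u=np.array([[265,433],[387,426]])/1.5625
E
```

```text
[0.61873226 0.17248326 0.05532284] 3.1697650602706657 [[-0.1, -0.32], [0.09, -0.55], [0.07, 0.52], [-0.05, 0.68]]
[ 0.61872582  0.1727157   0.05532926 -0.00153006] 3.1701328927343875 [[0.19, -0.03], [-0.16, -0.22], [0.25, 0.05], [-0.27, 0.23]]
stump [0.61954234 0.17220227 0.05707884] [0.60395358 0.15308196 0.05004568] [0.6350462  0.18896012 0.3915105 ] 625
[[271.93259127   0.         254.74591112]
 [  0.         271.93259127 188.06409315]
 [  0.           0.           1.        ]] [-0.04101711  0.          0.          0.          0.        ] [0.61950031 0.15308196 0.3915105 ]
```

Call:
{"method": "play_rows", "body": {
  "moves": [
    {"tx": -0.5, "ty": -0.05, "tz": 0, "wx": 0, "wy": 0, "wz": 0, "gripper": 0},
    {"tx": -1.7, "ty": -0.2, "tz": 0, "wx": 0, "wy": 0, "wz": 0, "gripper": 0},
    {"tx": -3.2, "ty": -0.3, "tz": 0.1, "wx": 0, "wy": 0, "wz": 0, "gripper": 0},
    {"tx": -4.7, "ty": -0.4, "tz": 0.3, "wx": 0, "wy": 0, "wz": 0, "gripper": 0},
    {"tx": -6.2, "ty": -0.5, "tz": 0.5, "wx": 0, "wy": 0, "wz": 0, "gripper": 0},
    {"tx": -7.7, "ty": -0.6, "tz": 0.8, "wx": 0, "wy": 0, "wz": 0, "gripper": 0},
    {"tx": -9.2, "ty": -0.7, "tz": 1, "wx": 0, "wy": 0, "wz": 0, "gripper": 0},
    {"tx": -10.7, "ty": -0.8, "tz": 1.2, "wx": 0, "wy": 0, "wz": 0, "gripper": 0},
    {"tx": -12.2, "ty": -0.9, "tz": 1.4, "wx": 0, "wy": 0, "wz": 0, "gripper": 0},
    {"tx": -13.5, "ty": -1, "tz": 1.6, "wx": 0, "wy": 0, "wz": 0, "gripper": 0}
  ]
}}

```text
time_s: 10.65
eef_pos: [0.5885, -0.3253, 0.2002]
tcp_rot: [2.223, 2.219, -0.002]
ft_force: [1.4, -0.4, -0.5]
width: 0.996
grip_force: 0.0
```

Call:
{"method": "play_rows", "body": {
  "moves": [
    {"tx": -0.6, "ty": -0.1, "tz": 0.2, "wx": 0, "wy": 0, "wz": 0, "gripper": 0},
    {"tx": -1.0, "ty": -0.13, "tz": 0.35, "wx": 0, "wy": 0, "wz": 0, "gripper": 0},
    {"tx": -1.1, "ty": -0.13, "tz": 0.35, "wx": 0, "wy": 0, "wz": 0, "gripper": 0},
    {"tx": -1.1, "ty": -0.13, "tz": 0.35, "wx": 0, "wy": 0, "wz": 0, "gripper": 0},
    {"tx": -1.1, "ty": -0.13, "tz": 0.35, "wx": 0, "wy": 0, "wz": 0, "gripper": 0},
    {"tx": -1.1, "ty": -0.13, "tz": 0.35, "wx": 0, "wy": 0, "wz": 0, "gripper": 0},
    {"tx": -1.1, "ty": -0.13, "tz": 0.35, "wx": 0, "wy": 0, "wz": 0, "gripper": 0},
    {"tx": -1.1, "ty": -0.13, "tz": 0.35, "wx": 0, "wy": 0, "wz": 0, "gripper": 0},
    {"tx": -1.1, "ty": -0.13, "tz": 0.35, "wx": 0, "wy": 0, "wz": 0, "gripper": 0},
    {"tx": -1.1, "ty": -0.13, "tz": 0.35, "wx": 0, "wy": 0, "wz": 0, "gripper": 0}
  ]
}}

```text
time_s: 11.65
eef_pos: [0.5861, -0.3546, 0.1903]
tcp_rot: [2.221, 2.221, 0.0]
ft_force: [-0.0, -0.3, 0.5]
width: 1.002
grip_force: 0.0
```

```bash
cat >> h.py <<'E'
PT=np.array([(-.06,.095),(.06,.095),(-.06,-.095),(.06,-.095)])
def tierfit(z,g,h=.008,it=3,r=7):
    "g: guess x,y,yaw; finds dark holes near predictions at height h"
    gray=cv2.cvtColor(z['p'],cv2.COLOR_RGB2GRAY).astype(float)
    for _ in range(it):
        c,s=np.cos(g[2]),np.sin(g[2]);P=PT@np.array([[c,s],[-s,c]])+g[:2]
        uv=proj(z,np.c_[P,np.full(4,h)]);out=[];ids=[]
        for i,(u,v) in enumerate(uv):
            if not(r<u<511-r and r<v<383-r): continue
            x,y=int(round(u)),int(round(v));w=gray[y-r:y+r+1,x-r:x+r+1]
            wt=np.clip(np.median(w)*.75-w,0,None)
            k,l,st,ce=cv2.connectedComponentsWithStats((wt>0).astype(np.uint8))
            if k<2: continue
            j=1+np.argmin(np.hypot(*(ce[1:]-r).T)-.05*st[1:,4]); wt=wt*(l==j)
            yy,xx=np.mgrid[-r:r+1,-r:r+1];out.append((x+(wt*xx).sum()/wt.sum(),y+(wt*yy).sum()/wt.sum()));ids.append(i)
        q,rs=fitpose(z,np.c_[PT[ids],np.full(len(ids),h)],np.array(out));g=q
    return q,ids,rs
E
python3 - <<'E'
from h import *
s=arm.read_state();print(s['eef_pos'],s['tcp_rot'],s['time_s'])
b=snap('wrist','w7');z=load('w7')
q,i,r=tierfit(z,[.585,-.2667,.07]);print(q,np.degrees(q[2]),i,r.round(2).tolist())
C=cloud(z);H=C[...,2]
m=(H>.038)&(H<.07)&(np.hypot(C[...,0]-q[0],C[...,1]-q[1])<.055);Q=C[m];print('bar',m.sum(),np.median(Q[:,2]),Q.min(0),Q.max(0),Q.mean(0))
m=(H>.006)&(H<.04)&(abs(C[...,0]-.432)<.04)&(abs(C[...,1]+.295)<.04);Q=C[m];print('gull',m.sum(),Q.min(0),Q.max(0),Q.mean(0))
o=cv2.resize(b,(800,600),interpolation=cv2.INTER_CUBIC)
c,s=np.cos(q[2]),np.sin(q[2]);P=PT@np.array([[c,s],[-s,c]])+q[:2]
for u,v in proj(z,np.c_[P,np.full(4,.008)]): cv2.circle(o,(int((u+.5)*1.5625),int((v+.5)*1.5625)),2,(255,0,0),1)
cv2.imwrite('pics/w7b.png',o[:,:,::-1])
E
```

```text
[ 0.58612363 -0.35457927  0.19030986] [2.22130973e+00 2.22139601e+00 4.14164932e-05] 11.65
[ 0.5846699  -0.26664303  0.08046622] 4.610374844697205 [0, 2, 3] [[0.72, 3.12], [0.28, -0.52], [-2.37, -1.7]]
bar 1326 0.04988311313163982 [ 0.54121046 -0.27642815  0.03941074] [ 0.62975773 -0.25630584  0.0529969 ] [ 0.58568736 -0.26641641  0.04956763]
gull 493 [ 0.41599718 -0.30150853  0.00740737] [ 0.45282069 -0.27888917  0.02836385] [ 0.43784331 -0.29108137  0.01801952]
```

View pics/w7b.png

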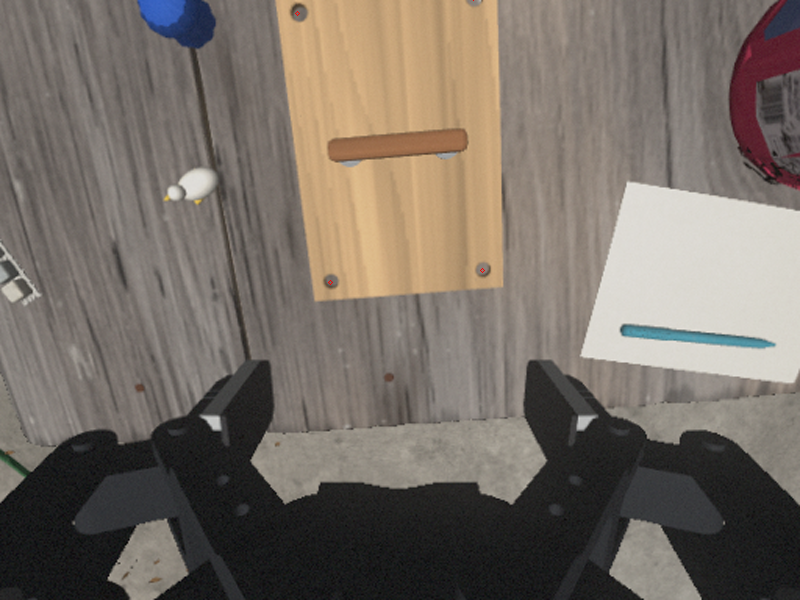

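The holes are at (299,13), (331,282) and (484,270), the bar from (330,150) to (466,139), and the gull at (192,186) with its beak to the left (-x). I fit from these readings.

```bash
python3 - <<'E'
from h import *
z=load('w7');g=z['p'].astype(float).sum(2)
uv=[]
for X,Y in((299,13),(331,282),(484,270)):
    u,v=int(round(X/1.5625-.5)),int(round(Y/1.5625-.5));r=6
    w=g[v-r:v+r+1,u-r:u+r+1];
    bl=z['p'][v-r:v+r+1,u-r:u+r+1].astype(float);sat=bl[...,0]-bl[...,2]   # wood is yellowish; hole is grey
    wt=np.clip(np.median(sat)*.6-sat,0,20);yy,xx=np.mgrid[-r:r+1,-r:r+1];wt*=(np.hypot(xx,yy)<5.5)
    c=(u+(wt*xx).sum()/wt.sum(),v+(wt*yy).sum()/wt.sum());uv.append(c);print((X/1.5625-.5,Y/1.5625-.5),c,(wt>0).sum())
pts=np.c_[PT[[0,2,3]],np.full(3,.008)]
for U in(uv,np.array([(299,13),(331,282),(484,270)])/1.5625-.5):
  for fz in(0,1):
    q,r=fitpose(z,pts,np.array(U),fz);print(q,np.degrees(q[2]),r.round(2).tolist())
C=cloud(z);H=C[...,2];m=(H>.045)&(H<.06)&(np.hypot(C[...,0]-.5855,C[...,1]+.2667)<.06);R_=cv2.minAreaRect(C[m][:,:2].astype(np.float32)*1000);print(R_)
p=z['p'].astype(int);m=(H>.005)&(H<.04)&(abs(C[...,0]-.435)<.04)&(abs(C[...,1]+.29)<.03);Q=C[m]
print('gull rect',cv2.minAreaRect(Q[:,:2].astype(np.float32)*1000)); B=Q[Q[:,2]>.008];
w=(p.min(2)>120)&m;Q=C[w];print('white',w.sum(),cv2.minAreaRect(Q[:,:2].astype(np.float32)*1000),'low body',Q[(Q[:,2]<.02)].mean(0), 'high',Q[Q[:,2]>.022].mean(0))
E
```

```text
(190.86, 7.82) (np.float64(191.61022239563013), np.float64(8.536090518923137)) 59
(211.34, 179.98) (np.float64(211.76383294466822), np.float64(179.27135891456433)) 57
(309.26, 172.3) (np.float64(308.545243079786), np.float64(171.96929518492672)) 60
[ 0.58570912 -0.26651469  0.07751278] 4.441155040701723 [[-0.34, -0.95], [-0.12, 0.56], [0.54, 0.51]]
[ 0.58548224 -0.26648523  0.07776263 -0.00274086] 4.455470767510157 [[-0.0, -0.02], [0.05, 0.02], [-0.05, 0.0]]
[ 0.58542995 -0.26653654  0.07986448] 4.575897779375936 [[-0.04, -0.05], [0.27, -0.03], [-0.22, 0.07]]
[ 5.85441217e-01 -2.66541604e-01  7.98706204e-02  1.47826698e-04] 4.576249458528123 [[-0.06, -0.09], [0.26, -0.0], [-0.19, 0.1]]
((585.4329833984375, -266.1593017578125), (88.86500549316406, 14.26875114440918), 4.4718523025512695)
gull rect ((434.2971496582031, -291.79345703125), (40.50099563598633, 20.4573917388916), 19.997108459472656)
white 432 ((435.7419738769531, -290.95025634765625), (34.78111267089844, 19.67840576171875), 22.831222534179688) low body [ 0.44006692 -0.28963721  0.01681298] high [ 0.42639905 -0.29625489  0.0254556 ]
```

Call:
{"method": "play_rows", "body": {
  "moves": [
    {"tx": 0.2, "ty": -0.2, "tz": 0, "wx": 0, "wy": 0, "wz": 4, "gripper": 0},
    {"tx": 0.5, "ty": -0.5, "tz": 0, "wx": 0, "wy": 0, "wz": 12, "gripper": 0},
    {"tx": 0.8, "ty": -0.8, "tz": 0, "wx": 0, "wy": 0, "wz": 20, "gripper": 0},
    {"tx": 1.1, "ty": -1.1, "tz": 0, "wx": 0, "wy": 0, "wz": 28, "gripper": 0},
    {"tx": 1.4, "ty": -1.4, "tz": 0, "wx": 0, "wy": 0, "wz": 36, "gripper": 0},
    {"tx": 1.7, "ty": -1.7, "tz": 0, "wx": 0, "wy": 0, "wz": 44, "gripper": 0},
    {"tx": 2, "ty": -2, "tz": 0, "wx": 0, "wy": 0, "wz": 52, "gripper": 0},
    {"tx": 2.3, "ty": -2.3, "tz": 0, "wx": 0, "wy": 0, "wz": 60, "gripper": 0},
    {"tx": 2.6, "ty": -2.6, "tz": 0, "wx": 0, "wy": 0, "wz": 67, "gripper": 0},
    {"tx": 2.92, "ty": -2.94, "tz": 0, "wx": 0, "wy": 0, "wz": 72, "gripper": 0}
  ]
}}

```text
time_s: 12.7
eef_pos: [0.4976, -0.2668, 0.1903]
tcp_rot: [3.104, 0.484, 0.0]
ft_force: [-0.0, -0.6, 0.0]
width: 0.998
grip_force: 0.0
```

Call:
{"method": "play_rows", "body": {
  "moves": [
    {"tx": 0, "ty": 0, "tz": 0, "wx": 0, "wy": 0, "wz": 6, "gripper": 0},
    {"tx": 0, "ty": 0, "tz": 0, "wx": 0, "wy": 0, "wz": 11, "gripper": 0},
    {"tx": 0, "ty": 0, "tz": 0, "wx": 0, "wy": 0, "wz": 13, "gripper": 0},
    {"tx": 0, "ty": 0, "tz": 0, "wx": 0, "wy": 0, "wz": 13.5, "gripper": 0},
    {"tx": 0, "ty": 0, "tz": 0, "wx": 0, "wy": 0, "wz": 13.5, "gripper": 0},
    {"tx": 0, "ty": 0, "tz": 0, "wx": 0, "wy": 0, "wz": 13.5, "gripper": 0},
    {"tx": 0, "ty": 0, "tz": 0, "wx": 0, "wy": 0, "wz": 13.5, "gripper": 0},
    {"tx": 0, "ty": 0, "tz": 0, "wx": 0, "wy": 0, "wz": 13.5, "gripper": 0},
    {"tx": 0, "ty": 0, "tz": 0, "wx": 0, "wy": 0, "wz": 13.5, "gripper": 0},
    {"tx": 0, "ty": 0, "tz": 0, "wx": 0, "wy": 0, "wz": 13.5, "gripper": 0}
  ]
}}

```text
time_s: 13.7
eef_pos: [0.4979, -0.2671, 0.1902]
tcp_rot: [3.139, 0.123, 0.0]
ft_force: [-0.2, 0.1, 0.7]
width: 1.0
grip_force: 0.0
```

```bash
cat >> h.py <<'E'
def holes(z,g,h=.008,r=6):
    "grey holes in yellowish wood"
    for _ in range(4):
        c,s=np.cos(g[2]),np.sin(g[2]);P=PT@np.array([[c,s],[-s,c]])+g[:2]
        uv=proj(z,np.c_[P,np.full(4,h)]);out=[];ids=[]
        for i,(a,b) in enumerate(uv):
            if not(r<a<511-r and r<b<383-r): continue
            u,v=int(round(a)),int(round(b));bl=z['p'][v-r:v+r+1,u-r:u+r+1].astype(float);sat=bl[...,0]-bl[...,2]
            yy,xx=np.mgrid[-r:r+1,-r:r+1];wt=np.clip(np.median(sat)*.6-sat,0,20)*(np.hypot(xx-(a-u),yy-(b-v))<5.5)
            if (wt>0).sum()<15: continue
            out.append((u+(wt*xx).sum()/wt.sum(),v+(wt*yy).sum()/wt.sum()));ids.append(i)
        q,rs=fitpose(z,np.c_[PT[ids],np.full(len(ids),h)],np.array(out));g=q
    return q,ids,rs
E
python3 - <<'E'
from h import *
s=arm.read_state();print(s['eef_pos'],s['tcp_rot'],s['joint_pos'].round(2) if hasattr(s['joint_pos'],'round') else s['joint_pos'])
Rm=R.from_rotvec(s['tcp_rot']).as_matrix();print('tool y world ang',np.degrees(np.arctan2(Rm[1,1],Rm[0,1])))
b=snap('wrist','w8');z=load('w8')
q,i,r=holes(z,[.5855,-.2665,.0777]);print(q,np.degrees(q[2]),i,r.round(2).tolist())
C=cloud(z);H=C[...,2];m=(H>.045)&(H<.06)&(np.hypot(C[...,0]-.5855,C[...,1]+.2667)<.06);print(cv2.minAreaRect(C[m][:,:2].astype(np.float32)*1000))
q,i,r=holes(load('w7'),[.5855,-.2665,.0777]);print('w7',q,i,r.round(2).tolist())
E
```

```text
[ 0.49791774 -0.26705832  0.19023256] [3.13913888e+00 1.23376934e-01 9.32550980e-05] [ 0.22  0.16  0.25  1.73 -0.04  1.25 -1.01]
tool y world ang -85.49854826846789
[ 0.58503119 -0.26631183  0.07633736] 4.3738086525033095 [0, 1, 2, 3] [[-0.48, 0.42], [-0.64, -0.24], [0.37, 0.85], [0.8, -0.61]]
((585.8115234375, -266.3205871582031), (90.2216567993164, 13.31018352508545), 4.529820442199707)
w7 [ 0.58570912 -0.26651469  0.07751278] [0, 2, 3] [[-0.34, -0.95], [-0.12, 0.56], [0.54, 0.51]]
```

Call:
{"method": "play_rows", "body": {
  "moves": [
    {"tx": 0.5, "ty": 0.05, "tz": 0.2, "wx": 0, "wy": 0, "wz": 0, "gripper": 0},
    {"tx": 1.4, "ty": 0.1, "tz": 0.8, "wx": 0, "wy": 0, "wz": 0, "gripper": 0},
    {"tx": 2.3, "ty": 0.16, "tz": 1.6, "wx": 0, "wy": 0, "wz": 0, "gripper": 0},
    {"tx": 2.8, "ty": 0.21, "tz": 2.5, "wx": 0, "wy": 0, "wz": 0, "gripper": 0.2},
    {"tx": 2.91, "ty": 0.21, "tz": 3.4, "wx": 0, "wy": 0, "wz": 0, "gripper": 0.4},
    {"tx": 2.91, "ty": 0.21, "tz": 4.3, "wx": 0, "wy": 0, "wz": 0, "gripper": 0.5},
    {"tx": 2.91, "ty": 0.21, "tz": 5, "wx": 0, "wy": 0, "wz": 0, "gripper": 0.5},
    {"tx": 2.91, "ty": 0.21, "tz": 5.4, "wx": 0, "wy": 0, "wz": 0, "gripper": 0.5},
    {"tx": 2.91, "ty": 0.21, "tz": 5.5, "wx": 0, "wy": 0, "wz": 0, "gripper": 0.5},
    {"tx": 2.91, "ty": 0.21, "tz": 5.5, "wx": 0, "wy": 0, "wz": 0, "gripper": 0.5}
  ]
}}

```text
time_s: 14.75
eef_pos: [0.5857, -0.2666, 0.0255]
tcp_rot: [3.139, 0.123, 0.0]
ft_force: [-0.4, 0.3, 0.2]
width: 0.5
grip_force: 0.0
```

Call:
{"method": "play_rows", "body": {
  "moves": [
    {"tx": 0, "ty": 0, "tz": 0, "wx": 0, "wy": 0, "wz": 0, "gripper": 0.6},
    {"tx": 0, "ty": 0, "tz": 0, "wx": 0, "wy": 0, "wz": 0, "gripper": 0.7},
    {"tx": 0, "ty": 0, "tz": 0, "wx": 0, "wy": 0, "wz": 0, "gripper": 0.75},
    {"tx": 0, "ty": 0, "tz": 0, "wx": 0, "wy": 0, "wz": 0, "gripper": 0.8},
    {"tx": 0, "ty": 0, "tz": 0, "wx": 0, "wy": 0, "wz": 0, "gripper": 0.85},
    {"tx": 0, "ty": 0, "tz": 0, "wx": 0, "wy": 0, "wz": 0, "gripper": 1},
    {"tx": 0, "ty": 0, "tz": 0, "wx": 0, "wy": 0, "wz": 0, "gripper": 1},
    {"tx": 0, "ty": 0, "tz": 0, "wx": 0, "wy": 0, "wz": 0, "gripper": 1},
    {"tx": 0, "ty": 0, "tz": 0, "wx": 0, "wy": 0, "wz": 0, "gripper": 1},
    {"tx": 0, "ty": 0, "tz": 0, "wx": 0, "wy": 0, "wz": 0, "gripper": 1}
  ]
}}

```text
time_s: 15.75
eef_pos: [0.5858, -0.2666, 0.0259]
tcp_rot: [3.139, 0.123, 0.001]
ft_force: [-0.6, 0.6, 5.2]
width: 0.151
grip_force: 59.6
```

```bash
python3 - <<'E'
from h import *
s=arm.read_state();print(s['eef_pos'],s['tcp_rot'],s['ft_force'])
Rm=R.from_rotvec(s['tcp_rot']).as_matrix();print('tool y world ang',np.degrees(np.arctan2(Rm[1,1],Rm[0,1])),Rm[:,2])
E
```

```text
[ 0.58581482 -0.26664834  0.02594423] [3.13886223e+00 1.23247238e-01 1.35298939e-03] [-0.61027437  0.58283639  5.23676685]
tool y world ang -85.50288785023147 [ 8.72980318e-04 -2.77383333e-04 -9.99999580e-01]
```

Call:
{"method": "play_rows", "body": {
  "moves": [
    {"tx": 0, "ty": 0, "tz": -0.2, "wx": 0, "wy": 0, "wz": 0, "gripper": 1},
    {"tx": 0, "ty": 0, "tz": -0.7, "wx": 0, "wy": 0, "wz": 0, "gripper": 1},
    {"tx": 0, "ty": 0, "tz": -1.5, "wx": 0, "wy": 0, "wz": 0, "gripper": 1},
    {"tx": 0, "ty": 0, "tz": -2.5, "wx": 0, "wy": 0, "wz": 0, "gripper": 1},
    {"tx": 0, "ty": 0, "tz": -3.5, "wx": 0, "wy": 0, "wz": 0, "gripper": 1},
    {"tx": 0, "ty": 0, "tz": -4.4, "wx": 0, "wy": 0, "wz": 0, "gripper": 1},
    {"tx": 0, "ty": 0, "tz": -5.1, "wx": 0, "wy": 0, "wz": 0, "gripper": 1},
    {"tx": 0, "ty": 0, "tz": -5.4, "wx": 0, "wy": 0, "wz": 0, "gripper": 1},
    {"tx": 0, "ty": 0, "tz": -5.5, "wx": 0, "wy": 0, "wz": 0, "gripper": 1},
    {"tx": 0, "ty": 0, "tz": -5.5, "wx": 0, "wy": 0, "wz": 0, "gripper": 1}
  ]
}}

```text
time_s: 16.75
eef_pos: [0.5851, -0.2663, 0.1898]
tcp_rot: [-3.139, -0.123, 0.001]
ft_force: [-0.5, -0.4, -1.4]
width: 0.155
grip_force: 58.8
```

Call:
{"method": "play_rows", "body": {
  "moves": [
    {"tx": 0.05, "ty": -0.4, "tz": 0, "wx": 0, "wy": 0, "wz": 0.1, "gripper": 1},
    {"tx": 0.2, "ty": -1.3, "tz": 0, "wx": 0, "wy": 0, "wz": 0.2, "gripper": 1},
    {"tx": 0.4, "ty": -2.5, "tz": 0, "wx": 0, "wy": 0, "wz": 0.4, "gripper": 1},
    {"tx": 0.6, "ty": -3.8, "tz": 0, "wx": 0, "wy": 0, "wz": 0.6, "gripper": 1},
    {"tx": 0.8, "ty": -5.1, "tz": 0, "wx": 0, "wy": 0, "wz": 0.8, "gripper": 1},
    {"tx": 1, "ty": -6.4, "tz": 0, "wx": 0, "wy": 0, "wz": 1, "gripper": 1},
    {"tx": 1.2, "ty": -7.7, "tz": 0, "wx": 0, "wy": 0, "wz": 1.1, "gripper": 1},
    {"tx": 1.4, "ty": -9, "tz": 0, "wx": 0, "wy": 0, "wz": 1.2, "gripper": 1},
    {"tx": 1.6, "ty": -10.2, "tz": 0, "wx": 0, "wy": 0, "wz": 1.3, "gripper": 1},
    {"tx": 1.75, "ty": -11.2, "tz": 0, "wx": 0, "wy": 0, "wz": 1.3, "gripper": 1}
  ]
}}

```text
time_s: 17.75
eef_pos: [0.61, 0.0766, 0.1887]
tcp_rot: [-3.139, -0.092, 0.004]
ft_force: [0.7, -0.2, -2.0]
width: 0.151
grip_force: 58.8
```

Call:
{"method": "play_rows", "body": {
  "moves": [
    {"tx": 0.1, "ty": -0.9, "tz": 0, "wx": 0, "wy": 0, "wz": 0, "gripper": 1},
    {"tx": 0.25, "ty": -1.7, "tz": 0, "wx": 0, "wy": 0, "wz": 0, "gripper": 1},
    {"tx": 0.35, "ty": -2.4, "tz": 0, "wx": 0, "wy": 0, "wz": 0, "gripper": 1},
    {"tx": 0.42, "ty": -2.9, "tz": 0, "wx": 0, "wy": 0, "wz": 0, "gripper": 1},
    {"tx": 0.46, "ty": -3.2, "tz": 0, "wx": 0, "wy": 0, "wz": 0, "gripper": 1},
    {"tx": 0.48, "ty": -3.3, "tz": 0, "wx": 0, "wy": 0, "wz": 0, "gripper": 1},
    {"tx": 0.48, "ty": -3.3, "tz": 0, "wx": 0, "wy": 0, "wz": 0, "gripper": 1},
    {"tx": 0.48, "ty": -3.3, "tz": 0, "wx": 0, "wy": 0, "wz": 0, "gripper": 1},
    {"tx": 0.48, "ty": -3.3, "tz": 0, "wx": 0, "wy": 0, "wz": 0, "gripper": 1},
    {"tx": 0.48, "ty": -3.3, "tz": 0, "wx": 0, "wy": 0, "wz": 0, "gripper": 1}
  ]
}}

```text
time_s: 18.75
eef_pos: [0.6204, 0.1713, 0.1904]
tcp_rot: [3.14, 0.086, 0.0]
ft_force: [-0.0, -1.4, -2.6]
width: 0.15
grip_force: 58.8
```

```bash
python3 - <<'E'
from h import *
s=arm.read_state();e=s['eef_pos'];print(e,s['tcp_rot'],s['ft_force'],s['wrist_torque'],s['width'])
Rm=R.from_rotvec(s['tcp_rot']).as_matrix();yw=np.degrees(np.arctan2(Rm[1,1],Rm[0,1]));print('tool y',yw,Rm[:,2])
for n in('wrist','scene','side'): snap(n,n[0:2]+'9')
for n,h in(('wr9',.148),('sc9',.148),('si9',.148)):
    try:
        hh=e[2]-.0255+.008
        q,i,r=holes(load(n),[e[0],e[1],np.radians(yw+90)],hh);print(n,q,np.degrees(q[2]),i,r.round(2).tolist())
    except Exception as x: print(n,x)
z=load('wr9');C=cloud(z);p=z['p'].astype(int);m=(p[...,0]>p[...,2]+30)&(abs(C[...,2]-.155)<.02)&(abs(C[...,0]-e[0])<.08)&(abs(C[...,1]-e[1])<.12)
Q=C[m];A=np.c_[Q[:,:2],np.ones(len(Q))];print('plane',np.linalg.lstsq(A,Q[:,2],rcond=None)[0],np.median(Q[:,2]),m.sum())
E
```

```text
[0.62044939 0.17128222 0.19037871] [3.14011986e+00 8.55343165e-02 4.57315555e-04] [-0.03641941 -1.36867447 -2.60577311] [-0.00687674  0.01707379 -0.03982342] 0.15024758691596068
tool y -86.87939314186873 [ 2.99444132e-04 -2.99989500e-04 -9.99999910e-01]
wr9 'NoneType' object has no attribute 'reshape'
sc9 [0.65657547 0.20067639 0.16530338] 9.471186141385372 [0, 1, 3] [[2.08, 1.55], [0.03, -0.29], [-2.02, -0.28]]
si9 [0.63984741 0.20806737 0.13841386] 7.930529922394036 [0, 1, 3] [[-1.11, 1.11], [2.33, 0.2], [-0.14, -2.17]]
plane [-2.44935460e-04  7.22940986e-05  1.72952869e-01] 0.1728125821703302 53292
```

Call:
{"method": "play_rows", "body": {
  "moves": [
    {"tx": -0.04, "ty": -0.045, "tz": 0.2, "wx": 0, "wy": 0, "wz": 0, "gripper": 1},
    {"tx": -0.04, "ty": -0.045, "tz": 0.7, "wx": 0, "wy": 0, "wz": 0, "gripper": 1},
    {"tx": -0.04, "ty": -0.045, "tz": 1.3, "wx": 0, "wy": 0, "wz": 0, "gripper": 1},
    {"tx": -0.04, "ty": -0.045, "tz": 1.9, "wx": 0, "wy": 0, "wz": 0, "gripper": 1},
    {"tx": -0.04, "ty": -0.045, "tz": 2.3, "wx": 0, "wy": 0, "wz": 0, "gripper": 1},
    {"tx": -0.04, "ty": -0.045, "tz": 2.5, "wx": 0, "wy": 0, "wz": 0, "gripper": 1},
    {"tx": -0.04, "ty": -0.045, "tz": 2.5, "wx": 0, "wy": 0, "wz": 0, "gripper": 1},
    {"tx": -0.04, "ty": -0.045, "tz": 2.5, "wx": 0, "wy": 0, "wz": 0, "gripper": 1},
    {"tx": -0.04, "ty": -0.045, "tz": 2.5, "wx": 0, "wy": 0, "wz": 0, "gripper": 1},
    {"tx": -0.04, "ty": -0.045, "tz": 2.5, "wx": 0, "wy": 0, "wz": 0, "gripper": 1}
  ]
}}

```text
time_s: 19.9
eef_pos: [0.6196, 0.1737, 0.1162]
tcp_rot: [-3.14, -0.088, -0.003]
ft_force: [0.3, 0.2, -1.3]
width: 0.15
grip_force: 58.8
```

```bash
python3 - <<'E'
from h import *
s=arm.read_state();e=s['eef_pos'];print(e,s['ft_force'])
a=snap('scene','s10');snap('side','d10')
z=load('s10');d=load('d10')
P=np.c_[PT@np.array([[np.cos(.0553),np.sin(.0553)],[-np.sin(.0553),np.cos(.0553)]])+[.6187,.1726],np.full(4,e[2]-.0178)]
print(proj(z,P).round(1).tolist(),proj(d,P).round(1).tolist())
c1=cv2.resize(a[120:200,195:285],(450,400),interpolation=cv2.INTER_CUBIC)
b=d['p'];c2=cv2.resize(b[130:200,215:305],(450,350),interpolation=cv2.INTER_CUBIC)
o=np.zeros((400,800,3),np.uint8);o[:400,:400]=cv2.resize(c1,(400,400));o[:350,400:]=c2[:,:400]
cv2.imwrite('pics/j10.png',o[:,:,::-1])
E
```

```text
[0.61956367 0.17368987 0.11617654] [ 0.3221677   0.2025217  -1.28234542]
[[206.0, 136.1], [234.9, 125.1], [240.4, 160.6], [270.5, 147.4]] [[229.9, 136.4], [263.8, 130.5], [250.9, 159.7], [287.8, 152.7]]
```

View pics/j10.png

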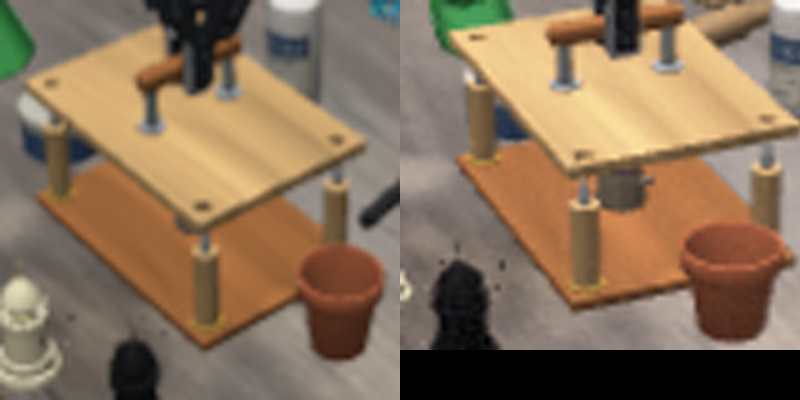

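The side views show each hole above its pin, about 8 mm up, and the stump below. I average the TCP reading.

```bash
python3 - <<'E'
from h import *
E=[]
for k in range(8):
    eyes.capture('side');s=arm.read_state();E.append(np.r_[s['eef_pos'],s['ft_force']])
E=np.array(E);print(E.round(4));print(E.mean(0))
E
```

```text
[[ 0.6192  0.1736  0.1157 -0.1976 -0.8224 -1.3537]
 [ 0.6191  0.1736  0.1156  0.355   0.0605 -1.7211]
 [ 0.6191  0.1736  0.1155 -0.2114  0.2417 -1.6355]
 [ 0.6191  0.1736  0.1154  0.4498  0.4219 -1.9772]
 [ 0.619   0.1736  0.1153  0.4594  0.2397 -1.959 ]
 [ 0.619   0.1736  0.1153 -0.0205 -0.0569 -1.0853]
 [ 0.619   0.1736  0.1152  0.4721 -0.4499 -2.0576]
 [ 0.6189  0.1736  0.1152 -0.0591 -0.1442 -0.5602]]
[ 0.61906509  0.17359195  0.11540248  0.15595671 -0.06369438 -1.54371848]
```

Call:
{"method": "play_rows", "body": {
  "moves": [
    {"tx": 0, "ty": 0.03, "tz": 0.05, "wx": 0, "wy": 0, "wz": 0, "gripper": 1},
    {"tx": 0, "ty": 0.03, "tz": 0.1, "wx": 0, "wy": 0, "wz": 0, "gripper": 1},
    {"tx": 0, "ty": 0.03, "tz": 0.15, "wx": 0, "wy": 0, "wz": 0, "gripper": 1},
    {"tx": 0, "ty": 0.03, "tz": 0.2, "wx": 0, "wy": 0, "wz": 0, "gripper": 1},
    {"tx": 0, "ty": 0.03, "tz": 0.25, "wx": 0, "wy": 0, "wz": 0, "gripper": 1},
    {"tx": 0, "ty": 0.03, "tz": 0.3, "wx": 0, "wy": 0, "wz": 0, "gripper": 1},
    {"tx": 0, "ty": 0.03, "tz": 0.35, "wx": 0, "wy": 0, "wz": 0, "gripper": 1},
    {"tx": 0, "ty": 0.03, "tz": 0.4, "wx": 0, "wy": 0, "wz": 0, "gripper": 1},
    {"tx": 0, "ty": 0.03, "tz": 0.45, "wx": 0, "wy": 0, "wz": 0, "gripper": 1},
    {"tx": 0, "ty": 0.03, "tz": 0.45, "wx": 0, "wy": 0, "wz": 0, "gripper": 1}
  ]
}}

```text
time_s: 21.4
eef_pos: [0.6189, 0.1726, 0.1014]
tcp_rot: [3.14, 0.088, -0.001]
ft_force: [-0.6, 0.6, -2.0]
width: 0.15
grip_force: 58.8
```

Call:
{"method": "play_rows", "body": {
  "moves": [
    {"tx": 0, "ty": 0, "tz": 0.05, "wx": 0, "wy": 0, "wz": 0, "gripper": 1},
    {"tx": 0, "ty": 0, "tz": 0.1, "wx": 0, "wy": 0, "wz": 0, "gripper": 1},
    {"tx": 0, "ty": 0, "tz": 0.15, "wx": 0, "wy": 0, "wz": 0, "gripper": 1},
    {"tx": 0, "ty": 0, "tz": 0.2, "wx": 0, "wy": 0, "wz": 0, "gripper": 1},
    {"tx": 0, "ty": 0, "tz": 0.25, "wx": 0, "wy": 0, "wz": 0, "gripper": 1},
    {"tx": 0, "ty": 0, "tz": 0.28, "wx": 0, "wy": 0, "wz": 0, "gripper": 1},
    {"tx": 0, "ty": 0, "tz": 0.3, "wx": 0, "wy": 0, "wz": 0, "gripper": 1},
    {"tx": 0, "ty": 0, "tz": 0.32, "wx": 0, "wy": 0, "wz": 0, "gripper": 1},
    {"tx": 0, "ty": 0, "tz": 0.32, "wx": 0, "wy": 0, "wz": 0, "gripper": 1},
    {"tx": 0, "ty": 0, "tz": 0.32, "wx": 0, "wy": 0, "wz": 0, "gripper": 1}
  ]
}}

```text
time_s: 22.4
eef_pos: [0.6191, 0.1726, 0.0922]
tcp_rot: [3.14, 0.088, 0.0]
ft_force: [0.3, 0.0, -2.2]
width: 0.148
grip_force: 58.8
```

Call:
{"method": "play_rows", "body": {
  "moves": [
    {"tx": 0, "ty": 0, "tz": 0.03, "wx": 0, "wy": 0, "wz": 0, "gripper": 1},
    {"tx": 0, "ty": 0, "tz": 0.05, "wx": 0, "wy": 0, "wz": 0, "gripper": 1},
    {"tx": 0, "ty": 0, "tz": 0.05, "wx": 0, "wy": 0, "wz": 0, "gripper": 1},
    {"tx": 0, "ty": 0, "tz": 0.05, "wx": 0, "wy": 0, "wz": 0, "gripper": 0.8},
    {"tx": 0, "ty": 0, "tz": 0.05, "wx": 0, "wy": 0, "wz": 0, "gripper": 0.7},
    {"tx": 0, "ty": 0, "tz": 0.05, "wx": 0, "wy": 0, "wz": 0, "gripper": 0.6},
    {"tx": 0, "ty": 0, "tz": 0.05, "wx": 0, "wy": 0, "wz": 0, "gripper": 0.5},
    {"tx": 0, "ty": 0, "tz": 0.05, "wx": 0, "wy": 0, "wz": 0, "gripper": 0.5},
    {"tx": 0, "ty": 0, "tz": 0.05, "wx": 0, "wy": 0, "wz": 0, "gripper": 0.5},
    {"tx": 0, "ty": 0, "tz": 0.05, "wx": 0, "wy": 0, "wz": 0, "gripper": 0.5}
  ]
}}

```text
time_s: 23.4
eef_pos: [0.619, 0.1726, 0.0906]
tcp_rot: [3.14, 0.088, 0.0]
ft_force: [0.1, 0.8, 0.5]
width: 0.501
grip_force: 0.0
```

Call:
{"method": "play_rows", "body": {
  "moves": [
    {"tx": 0, "ty": 0, "tz": -0.3, "wx": 0, "wy": 0, "wz": 0, "gripper": 0.5},
    {"tx": 0, "ty": 0, "tz": -1, "wx": 0, "wy": 0, "wz": 0, "gripper": 0.5},
    {"tx": 0, "ty": 0, "tz": -2, "wx": 0, "wy": 0, "wz": 0, "gripper": 0.5},
    {"tx": -0.5, "ty": 0, "tz": -3.2, "wx": 0, "wy": 0, "wz": 0, "gripper": 0.5},
    {"tx": -1.3, "ty": 0, "tz": -4.4, "wx": 0, "wy": 0, "wz": 0, "gripper": 0.3},
    {"tx": -2.3, "ty": 0, "tz": -5, "wx": 0, "wy": 0, "wz": 0, "gripper": 0},
    {"tx": -3, "ty": 0, "tz": -5.5, "wx": 0, "wy": 0, "wz": 0, "gripper": 0},
    {"tx": -3.2, "ty": 0, "tz": -5.5, "wx": 0, "wy": 0, "wz": 0, "gripper": 0},
    {"tx": -3.2, "ty": 0, "tz": -5.5, "wx": 0, "wy": 0, "wz": 0, "gripper": 0},
    {"tx": -3.2, "ty": 0, "tz": -5.5, "wx": 0, "wy": 0, "wz": 0, "gripper": 0}
  ]
}}

```text
time_s: 24.4
eef_pos: [0.5235, 0.167, 0.2549]
tcp_rot: [3.14, 0.087, -0.001]
ft_force: [-0.1, 0.0, -0.3]
width: 0.998
grip_force: 0.0
```

```bash
python3 - <<'E'
from h import *
s=arm.read_state();e=s['eef_pos'];print(e,s['tcp_rot'],np.round(s['joint_pos'],2))
b=snap('wrist','w11');z=load('w11');C=cloud(z);H=C[...,2];p=z['p'].astype(int)
m=(abs(H-.074)<.012)&(p[...,0]>p[...,2]+30)&(abs(C[...,0]-.619)<.07)&(abs(C[...,1]-.173)<.105)
Q=C[m];A=np.c_[Q[:,:2],np.ones(len(Q))];k=np.linalg.lstsq(A,Q[:,2],rcond=None)[0];print('plane',k,np.median(Q[:,2]),m.sum())
m2=(H>.1)&(H<.13)&(np.hypot(C[...,0]-.619,C[...,1]-.173)<.06);print('bar',cv2.minAreaRect(C[m2][:,:2].astype(np.float32)*1000),np.median(C[m2][:,2]))
try:
    q,i,r=holes(z,[.619,.1726,.055],.074);print(q,i,r.round(1).tolist())
except Exception as x: print(x)
# lighthouse
m=(H>.005)&(H<.1)&(np.hypot(C[...,0]-.443,C[...,1]-.113)<.035);Q=C[m];print('lh',m.sum(),Q.min(0) if len(Q) else 0,Q.max(0) if len(Q) else 0)
E
```

```text
[0.52349518 0.16699884 0.25488561] [ 3.13989247e+00  8.71306226e-02 -7.91341039e-04] [-0.34  0.1  -0.01  1.67  0.    1.37 -1.87]
plane [-5.52859540e-04  3.93913778e-05  7.47629288e-02] 0.07444831253386838 22572
bar ((618.6095581054688, 173.73574829101562), (89.3181381225586, 14.021378517150879), 3.528118133544922) 0.11591521889918824
[0.61861034 0.17304642 0.05375268] [0, 1, 2, 3] [[-0.3, 0.1], [-0.1, -0.0], [0.2, 0.3], [0.2, -0.3]]
lh 854 [0.42456452 0.09643182 0.00502135] [0.46460078 0.14114429 0.07958383]
```

```bash
python3 - <<'E'
from h import *
for n in('w11','w6','s6','d6'):
    z=load(n);C=cloud(z);H=C[...,2];p=z['p'].astype(int)
    m=(H>.004)&(H<.1)&(np.hypot(C[...,0]-.443,C[...,1]-.115)<.036)&(z['d']>0);Q=C[m]
    for lo,hi in((.004,.012),(.025,.036),(.05,.062),(.064,.085)):
        S=Q[(Q[:,2]>lo)&(Q[:,2]<hi)]
        if len(S)>5:
            c,r=cv2.minEnclosingCircle(S[:,:2].astype(np.float32)*1000);print(n,lo,len(S),np.round(c,1),round(r,1))
E
```

```text
w11 0.004 175 [447.7 121.2] 25.7
w11 0.025 59 [445.5 120. ] 14.3
w11 0.05 168 [441.8 119.1] 16.5
w11 0.064 124 [441.8 118.7] 9.7
w6 0.004 218 [442.1 118.7] 23.4
w6 0.025 81 [445.6 119.1] 14.9
w6 0.05 242 [442.2 118.7] 17.0
w6 0.064 184 [442.3 117.8] 10.1
s6 0.004 43 [442.4 114.5] 23.2
s6 0.025 29 [441.  112.5] 14.3
s6 0.05 37 [442.8 113.9] 16.4
s6 0.064 21 [441.3 114.3] 10.9
d6 0.004 42 [439.6 109.9] 21.4
d6 0.025 31 [442.  110.1] 13.5
d6 0.05 33 [441.5 112.6] 14.5
d6 0.064 12 [441.6 114.2] 7.3
```

Call:
{"method": "play_rows", "body": {
  "moves": [
    {"tx": -0.2, "ty": 0.1, "tz": 0.2, "wx": 0, "wy": 0, "wz": -4, "gripper": 0},
    {"tx": -0.5, "ty": 0.3, "tz": 0.5, "wx": 0, "wy": 0, "wz": -12, "gripper": 0},
    {"tx": -0.8, "ty": 0.45, "tz": 0.8, "wx": 0, "wy": 0, "wz": -20, "gripper": 0},
    {"tx": -1.1, "ty": 0.6, "tz": 1.2, "wx": 0, "wy": 0, "wz": -28, "gripper": 0},
    {"tx": -1.4, "ty": 0.75, "tz": 1.6, "wx": 0, "wy": 0, "wz": -36, "gripper": 0},
    {"tx": -1.7, "ty": 0.9, "tz": 2, "wx": 0, "wy": 0, "wz": -44, "gripper": 0},
    {"tx": -2, "ty": 1.05, "tz": 2.4, "wx": 0, "wy": 0, "wz": -52, "gripper": 0},
    {"tx": -2.3, "ty": 1.2, "tz": 2.8, "wx": 0, "wy": 0, "wz": -60, "gripper": 0},
    {"tx": -2.6, "ty": 1.35, "tz": 3.2, "wx": 0, "wy": 0, "wz": -68, "gripper": 0},
    {"tx": -2.8, "ty": 1.46, "tz": 3.4, "wx": 0, "wy": 0, "wz": -76, "gripper": 0}
  ]
}}

```text
time_s: 25.45
eef_pos: [0.4408, 0.118, 0.1514]
tcp_rot: [-2.415, -2.008, 0.006]
ft_force: [-0.4, 0.0, 0.1]
width: 1.0
grip_force: 0.0
```

Call:
{"method": "play_rows", "body": {
  "moves": [
    {"tx": 0, "ty": 0, "tz": 0.1, "wx": 0, "wy": 0, "wz": -6, "gripper": 0},
    {"tx": 0, "ty": 0, "tz": 0.3, "wx": 0, "wy": 0, "wz": -10.8, "gripper": 0},
    {"tx": 0, "ty": 0, "tz": 0.6, "wx": 0, "wy": 0, "wz": -10.8, "gripper": 0},
    {"tx": 0, "ty": 0, "tz": 0.7, "wx": 0, "wy": 0, "wz": -10.8, "gripper": 0},
    {"tx": 0, "ty": 0, "tz": 0.7, "wx": 0, "wy": 0, "wz": -10.8, "gripper": 0},
    {"tx": 0, "ty": 0, "tz": 0.7, "wx": 0, "wy": 0, "wz": -10.8, "gripper": 0},
    {"tx": 0, "ty": 0, "tz": 0.7, "wx": 0, "wy": 0, "wz": -10.8, "gripper": 0},
    {"tx": 0, "ty": 0, "tz": 0.7, "wx": 0, "wy": 0, "wz": -10.8, "gripper": 0},
    {"tx": 0, "ty": 0, "tz": 0.7, "wx": 0, "wy": 0, "wz": -10.8, "gripper": 0},
    {"tx": 0, "ty": 0, "tz": 0.7, "wx": 0, "wy": 0, "wz": -10.8, "gripper": 0}
  ]
}}

```text
time_s: 26.45
eef_pos: [0.4419, 0.1189, 0.1328]
tcp_rot: [2.221, 2.221, 0.001]
ft_force: [0.2, -0.8, 0.7]
width: 1.0
grip_force: 0.0
```

```bash
python3 - <<'E'
from h import *
s=arm.read_state();print(s['eef_pos'],s['tcp_rot'])
snap('wrist','w12');z=load('w12');C=cloud(z);H=C[...,2]
m=(H>.004)&(H<.1)&(np.hypot(C[...,0]-.443,C[...,1]-.118)<.036)&(z['d']>0);Q=C[m]
for lo,hi in((.004,.012),(.025,.036),(.038,.05),(.05,.062),(.064,.085)):
    S=Q[(Q[:,2]>lo)&(Q[:,2]<hi)]
    if len(S)>5:
        c,r=cv2.minEnclosingCircle(S[:,:2].astype(np.float32)*1000);print(lo,len(S),np.round(c,1),round(r,1))
E
```

```text
[0.44188606 0.11891682 0.13283222] [2.22141628e+00 2.22110033e+00 6.78269054e-04]
0.004 336 [441.4 118.7] 23.1
0.025 53 [441.9 126.2] 12.8
0.038 162 [441.8 120.6] 16.5
0.05 462 [441.5 118.2] 16.6
0.064 379 [441.6 118.3] 10.1
```

Call:
{"method": "play_rows", "body": {
  "moves": [
    {"tx": 0, "ty": 0, "tz": 0.5, "wx": 0, "wy": 0, "wz": 0, "gripper": 0},
    {"tx": 0, "ty": 0, "tz": 1.4, "wx": 0, "wy": 0, "wz": 0, "gripper": 0},
    {"tx": 0, "ty": 0, "tz": 2.4, "wx": 0, "wy": 0, "wz": 0, "gripper": 0},
    {"tx": 0, "ty": 0, "tz": 3.2, "wx": 0, "wy": 0, "wz": 0, "gripper": 0},
    {"tx": 0, "ty": 0, "tz": 3.65, "wx": 0, "wy": 0, "wz": 0, "gripper": 0},
    {"tx": 0, "ty": 0, "tz": 3.73, "wx": 0, "wy": 0, "wz": 0, "gripper": 0.3},
    {"tx": 0, "ty": 0, "tz": 3.73, "wx": 0, "wy": 0, "wz": 0, "gripper": 0.5},
    {"tx": 0, "ty": 0, "tz": 3.73, "wx": 0, "wy": 0, "wz": 0, "gripper": 0.8},
    {"tx": 0, "ty": 0, "tz": 3.73, "wx": 0, "wy": 0, "wz": 0, "gripper": 0.8},
    {"tx": 0, "ty": 0, "tz": 3.73, "wx": 0, "wy": 0, "wz": 0, "gripper": 0.8}
  ]
}}

```text
time_s: 27.5
eef_pos: [0.4426, 0.1192, 0.022]
tcp_rot: [2.221, 2.221, 0.003]
ft_force: [-1.9, -0.6, 5.3]
width: 0.335
grip_force: 58.1
```

Call:
{"method": "play_rows", "body": {
  "moves": [
    {"tx": 0, "ty": 0, "tz": -0.2, "wx": 0, "wy": 0, "wz": 0, "gripper": 0.8},
    {"tx": 0, "ty": 0, "tz": -0.8, "wx": 0, "wy": 0, "wz": 0, "gripper": 0.8},
    {"tx": 0, "ty": 0, "tz": -1.8, "wx": 0, "wy": 0, "wz": 0, "gripper": 0.8},
    {"tx": 0, "ty": 0, "tz": -2.8, "wx": 0, "wy": 0, "wz": 0, "gripper": 0.8},
    {"tx": 0, "ty": 0, "tz": -3.8, "wx": 0, "wy": 0, "wz": 0, "gripper": 0.8},
    {"tx": 0, "ty": 0, "tz": -4.8, "wx": 0, "wy": 0, "wz": 0, "gripper": 0.8},
    {"tx": 0, "ty": 0, "tz": -5.5, "wx": 0, "wy": 0, "wz": 0, "gripper": 0.8},
    {"tx": 0, "ty": 0, "tz": -5.7, "wx": 0, "wy": 0, "wz": 0, "gripper": 0.8},
    {"tx": 0, "ty": 0, "tz": -5.7, "wx": 0, "wy": 0, "wz": 0, "gripper": 0.8},
    {"tx": 0, "ty": 0, "tz": -5.7, "wx": 0, "wy": 0, "wz": 0, "gripper": 0.8}
  ]
}}

```text
time_s: 28.5
eef_pos: [0.441, 0.1186, 0.1905]
tcp_rot: [-2.221, -2.221, 0.003]
ft_force: [0.4, 0.2, -0.8]
width: 0.336
grip_force: 58.4
```

Call:
{"method": "play_rows", "body": {
  "moves": [
    {"tx": 0, "ty": 0.3, "tz": 0, "wx": 0, "wy": 0, "wz": 0, "gripper": 0.8},
    {"tx": 0, "ty": 1, "tz": 0, "wx": 0, "wy": 0, "wz": 0, "gripper": 0.8},
    {"tx": 0, "ty": 2, "tz": 0, "wx": 0, "wy": 0, "wz": 0, "gripper": 0.8},
    {"tx": 0, "ty": 3, "tz": 0, "wx": 0, "wy": 0, "wz": 0, "gripper": 0.8},
    {"tx": 0, "ty": 4, "tz": 0, "wx": 0, "wy": 0, "wz": 0, "gripper": 0.8},
    {"tx": 0, "ty": 5, "tz": 0, "wx": 0, "wy": 0, "wz": 0, "gripper": 0.8},
    {"tx": 0, "ty": 5.7, "tz": 0, "wx": 0, "wy": 0, "wz": 0, "gripper": 0.8},
    {"tx": 0, "ty": 6, "tz": 0, "wx": 0, "wy": 0, "wz": 0, "gripper": 0.8},
    {"tx": 0, "ty": 6, "tz": 0, "wx": 0, "wy": 0, "wz": 0, "gripper": 0.8},
    {"tx": 0, "ty": 6, "tz": 0, "wx": 0, "wy": 0, "wz": 0, "gripper": 0.8}
  ]
}}

```text
time_s: 29.5
eef_pos: [0.6209, 0.1189, 0.1908]
tcp_rot: [-2.22, -2.221, 0.003]
ft_force: [0.0, -0.4, 0.3]
width: 0.33
grip_force: 58.5
```

```bash
python3 - <<'E'
from h import *
s=arm.read_state();e=s['eef_pos'];print(e,s['tcp_rot'])
for n,f in(('wrist','w13'),('scene','s13'),('side','d13')):
    snap(n,f);z=load(f);C=cloud(z);p=z['p'].astype(int)
    m=(np.hypot(C[...,0]-e[0],C[...,1]-e[1])<.045)&(C[...,2]>.14)&(C[...,2]<.27)&(p.min(2)>95)&(z['d']>0);Q=C[m]
    h=np.histogram(Q[:,2],np.arange(.14,.28,.01))
    print(f,m.sum(),Q[:,2].min(),Q[:,2].max())
    for a,b in zip(h[1][:-1],h[1][1:]):
        S=Q[(Q[:,2]>=a)&(Q[:,2]<b)]
        if len(S)>4: print('  ',a.round(3),len(S),S[:,:2].min(0).round(4),S[:,:2].max(0).round(4))
E
```

```text
[0.6208841  0.1188967  0.19082559] [-2.22045493 -2.22082328  0.0025669 ]
w13 5429 0.17018247781203777 0.2663811805947468
   0.17 733 [0.5975 0.1214] [0.6436 0.1413]
   0.18 522 [0.6031 0.1248] [0.6387 0.1377]
   0.19 196 [0.5944 0.1247] [0.6471 0.1338]
   0.2 33 [0.593  0.1266] [0.6489 0.1317]
   0.21 700 [0.5931 0.1184] [0.6489 0.1355]
   0.22 1165 [0.5931 0.1052] [0.6405 0.1348]
   0.23 2041 [0.6025 0.1066] [0.6565 0.1323]
   0.24 17 [0.5862 0.1067] [0.6565 0.1201]
   0.25 13 [0.6205 0.107 ] [0.662  0.1267]
   0.26 9 [0.62   0.1275] [0.6621 0.1302]
s13 176 0.16922998445983062 0.24467084117176147
   0.17 48 [0.5986 0.0951] [0.6392 0.1363]
   0.18 37 [0.6022 0.0979] [0.6338 0.1233]
   0.19 18 [0.5999 0.1013] [0.6466 0.1152]
   0.2 6 [0.6095 0.1029] [0.6169 0.1102]
   0.21 24 [0.606  0.1011] [0.6346 0.1175]
   0.22 22 [0.6045 0.1027] [0.6355 0.1273]
   0.23 17 [0.6055 0.1063] [0.6247 0.1194]
d13 232 0.16535245124688558 0.25962791624967363
   0.16 7 [0.5998 0.0968] [0.631  0.1132]
   0.17 55 [0.5986 0.0901] [0.6433 0.1322]
   0.18 43 [0.6017 0.0931] [0.6375 0.1214]
   0.19 26 [0.5993 0.0981] [0.6238 0.1199]
   0.2 16 [0.6075 0.1009] [0.6261 0.1163]
   0.21 32 [0.6073 0.0966] [0.6344 0.1158]
   0.22 28 [0.6016 0.1024] [0.6404 0.119 ]
   0.23 24 [0.602  0.0986] [0.6289 0.1179]
```

Call:
{"method": "play_rows", "body": {
  "moves": [
    {"tx": 0, "ty": 0, "tz": 0.4, "wx": 0, "wy": 0, "wz": 0, "gripper": 0.8},
    {"tx": 0, "ty": 0, "tz": 1, "wx": 0, "wy": 0, "wz": 0, "gripper": 0.8},
    {"tx": 0, "ty": 0, "tz": 1.7, "wx": 0, "wy": 0, "wz": 0, "gripper": 0.8},
    {"tx": 0, "ty": 0, "tz": 2.3, "wx": 0, "wy": 0, "wz": 0, "gripper": 0.8},
    {"tx": 0, "ty": 0, "tz": 2.7, "wx": 0, "wy": 0, "wz": 0, "gripper": 0.8},
    {"tx": 0, "ty": 0, "tz": 2.95, "wx": 0, "wy": 0, "wz": 0, "gripper": 0.8},
    {"tx": 0, "ty": 0, "tz": 3.05, "wx": 0, "wy": 0, "wz": 0, "gripper": 0.8},
    {"tx": 0, "ty": 0, "tz": 3.05, "wx": 0, "wy": 0, "wz": 0, "gripper": 0.8},
    {"tx": 0, "ty": 0, "tz": 3.05, "wx": 0, "wy": 0, "wz": 0, "gripper": 0.8},
    {"tx": 0, "ty": 0, "tz": 3.05, "wx": 0, "wy": 0, "wz": 0, "gripper": 0.8}
  ]
}}

```text
time_s: 30.65
eef_pos: [0.6224, 0.119, 0.1012]
tcp_rot: [2.221, 2.221, 0.002]
ft_force: [-0.2, 0.5, -0.8]
width: 0.33
grip_force: 58.5
```

Call:
{"method": "play_rows", "body": {
  "moves": [
    {"tx": 0, "ty": 0, "tz": 0.05, "wx": 0, "wy": 0, "wz": 0, "gripper": 0.8},
    {"tx": 0, "ty": 0, "tz": 0.1, "wx": 0, "wy": 0, "wz": 0, "gripper": 0.8},
    {"tx": 0, "ty": 0, "tz": 0.13, "wx": 0, "wy": 0, "wz": 0, "gripper": 0.8},
    {"tx": 0, "ty": 0, "tz": 0.13, "wx": 0, "wy": 0, "wz": 0, "gripper": 0.8},
    {"tx": 0, "ty": 0, "tz": 0.13, "wx": 0, "wy": 0, "wz": 0, "gripper": 0.8},
    {"tx": 0, "ty": 0, "tz": 0.13, "wx": 0, "wy": 0, "wz": 0, "gripper": 0.8},
    {"tx": 0, "ty": 0, "tz": 0.13, "wx": 0, "wy": 0, "wz": 0, "gripper": 0.8},
    {"tx": 0, "ty": 0, "tz": 0.13, "wx": 0, "wy": 0, "wz": 0, "gripper": 0.8},
    {"tx": 0, "ty": 0, "tz": 0.13, "wx": 0, "wy": 0, "wz": 0, "gripper": 0.8},
    {"tx": 0, "ty": 0, "tz": 0.13, "wx": 0, "wy": 0, "wz": 0, "gripper": 0.8}
  ]
}}

```text
time_s: 31.65
eef_pos: [0.6218, 0.1189, 0.0964]
tcp_rot: [2.221, 2.221, 0.0]
ft_force: [-0.9, -0.6, -0.5]
width: 0.332
grip_force: 58.5
```

Within about 1 mm of the board; I lower slightly, release and rise.

Call:
{"method": "play_rows", "body": {
  "moves": [
    {"tx": 0, "ty": 0, "tz": 0.02, "wx": 0, "wy": 0, "wz": 0, "gripper": 0.8},
    {"tx": 0, "ty": 0, "tz": 0.04, "wx": 0, "wy": 0, "wz": 0, "gripper": 0.8},
    {"tx": 0, "ty": 0, "tz": 0.04, "wx": 0, "wy": 0, "wz": 0, "gripper": 0.8},
    {"tx": 0, "ty": 0, "tz": 0.04, "wx": 0, "wy": 0, "wz": 0, "gripper": 0.8},
    {"tx": 0, "ty": 0, "tz": 0.04, "wx": 0, "wy": 0, "wz": 0, "gripper": 0.6},
    {"tx": 0, "ty": 0, "tz": 0.04, "wx": 0, "wy": 0, "wz": 0, "gripper": 0.5},
    {"tx": 0, "ty": 0, "tz": 0.04, "wx": 0, "wy": 0, "wz": 0, "gripper": 0.35},
    {"tx": 0, "ty": 0, "tz": 0.04, "wx": 0, "wy": 0, "wz": 0, "gripper": 0.2},
    {"tx": 0, "ty": 0, "tz": 0.04, "wx": 0, "wy": 0, "wz": 0, "gripper": 0.2},
    {"tx": 0, "ty": 0, "tz": 0.04, "wx": 0, "wy": 0, "wz": 0, "gripper": 0.2}
  ]
}}

```text
time_s: 32.65
eef_pos: [0.6218, 0.1189, 0.095]
tcp_rot: [2.221, 2.221, -0.0]
ft_force: [-0.3, -0.8, -1.1]
width: 0.799
grip_force: 0.0
```

Call:
{"method": "play_rows", "body": {
  "moves": [
    {"tx": 0, "ty": 0, "tz": -0.3, "wx": 0, "wy": 0, "wz": 0, "gripper": 0.2},
    {"tx": 0, "ty": 0, "tz": -1, "wx": 0, "wy": 0, "wz": 0, "gripper": 0.1},
    {"tx": 0, "ty": 0, "tz": -2, "wx": 0, "wy": 0, "wz": 0, "gripper": 0},
    {"tx": 0, "ty": 0, "tz": -3.2, "wx": 0, "wy": 0, "wz": 0, "gripper": 0},
    {"tx": -0.5, "ty": -0.4, "tz": -4, "wx": 0, "wy": 0, "wz": 0, "gripper": 0},
    {"tx": -1.6, "ty": -1, "tz": -4.3, "wx": 0, "wy": 0, "wz": 0, "gripper": 0},
    {"tx": -2.9, "ty": -1.8, "tz": -4.3, "wx": 0, "wy": 0, "wz": 0, "gripper": 0},
    {"tx": -4.2, "ty": -2.6, "tz": -4.3, "wx": 0, "wy": 0, "wz": 0, "gripper": 0},
    {"tx": -5.5, "ty": -3.3, "tz": -4, "wx": 0, "wy": 0, "wz": 0, "gripper": 0},
    {"tx": -6.8, "ty": -4, "tz": -3.6, "wx": 0, "wy": 0, "wz": 0, "gripper": 0}
  ]
}}

```text
time_s: 33.65
eef_pos: [0.5014, -0.0867, 0.2046]
tcp_rot: [2.22, 2.22, 0.004]
ft_force: [0.5, -1.2, 0.1]
width: 1.002
grip_force: 0.0
```

```bash
python3 - <<'E'
from h import *
s=arm.read_state();e=s['eef_pos'];print(e,s['tcp_rot'],s['width'])
for n,f in(('scene','s14'),('side','d14')):
    snap(n,f);z=load(f);C=cloud(z);p=z['p'].astype(int)
    m=(np.hypot(C[...,0]-.6217,C[...,1]-.115)<.04)&(C[...,2]>.078)&(p.min(2)>95)&(abs(p[...,0]-p[...,2])<60)&(z['d']>0);Q=C[m]
    for a in np.arange(.078,.17,.015):
        S=Q[(Q[:,2]>=a)&(Q[:,2]<a+.015)]
        if len(S)>4: print(f,a.round(3),len(S),((S[:,:2].min(0)+S[:,:2].max(0))/2).round(4))
    print(Q[:,2].max())
E
```

```text
[ 0.50143917 -0.08665507  0.20458102] [2.21952912 2.2198878  0.0036385 ] 1.0021833670299802
s14 0.078 65 [0.6191 0.1076]
s14 0.093 30 [0.6162 0.1097]
s14 0.108 17 [0.6208 0.1083]
s14 0.123 5 [0.6184 0.1151]
0.13893562643054602
d14 0.078 72 [0.6203 0.1099]
d14 0.093 40 [0.6203 0.1082]
d14 0.108 24 [0.6213 0.1076]
d14 0.123 6 [0.6305 0.1091]
0.13436403075630576
```

Call:
{"method": "play_rows", "body": {
  "moves": [
    {"tx": -0.8, "ty": -0.3, "tz": 0, "wx": 0, "wy": 0, "wz": 4, "gripper": 0},
    {"tx": -1.6, "ty": -0.5, "tz": 0, "wx": 0, "wy": 0, "wz": 12, "gripper": 0},
    {"tx": -2.4, "ty": -0.8, "tz": 0, "wx": 0, "wy": 0, "wz": 20, "gripper": 0},
    {"tx": -3.2, "ty": -1, "tz": 0, "wx": 0, "wy": 0, "wz": 28, "gripper": 0},
    {"tx": -4, "ty": -1.3, "tz": 0, "wx": 0, "wy": 0, "wz": 36, "gripper": 0},
    {"tx": -4.8, "ty": -1.6, "tz": 0.2, "wx": 0, "wy": 0, "wz": 44, "gripper": 0},
    {"tx": -5.6, "ty": -1.8, "tz": 0.5, "wx": 0, "wy": 0, "wz": 52, "gripper": 0},
    {"tx": -6.3, "ty": -2, "tz": 1, "wx": 0, "wy": 0, "wz": 60, "gripper": 0},
    {"tx": -6.7, "ty": -2.1, "tz": 1.5, "wx": 0, "wy": 0, "wz": 66, "gripper": 0},
    {"tx": -6.85, "ty": -2.17, "tz": 2, "wx": 0, "wy": 0, "wz": 69.4, "gripper": 0}
  ]
}}

```text
time_s: 34.75
eef_pos: [0.4366, -0.2926, 0.1435]
tcp_rot: [3.091, 0.551, 0.001]
ft_force: [0.1, 1.1, 0.4]
width: 1.002
grip_force: 0.0
```

Call:
{"method": "play_rows", "body": {
  "moves": [
    {"tx": 0, "ty": 0, "tz": 0.3, "wx": 0, "wy": 0, "wz": 0, "gripper": 0},
    {"tx": 0, "ty": 0, "tz": 0.8, "wx": 0, "wy": 0, "wz": 0, "gripper": 0},
    {"tx": 0, "ty": 0, "tz": 1, "wx": 0, "wy": 0, "wz": 0, "gripper": 0},
    {"tx": 0, "ty": 0, "tz": 1, "wx": 0, "wy": 0, "wz": 0, "gripper": 0},
    {"tx": 0, "ty": 0, "tz": 1, "wx": 0, "wy": 0, "wz": 0, "gripper": 0},
    {"tx": 0, "ty": 0, "tz": 1, "wx": 0, "wy": 0, "wz": 0, "gripper": 0},
    {"tx": 0, "ty": 0, "tz": 1, "wx": 0, "wy": 0, "wz": 0, "gripper": 0},
    {"tx": 0, "ty": 0, "tz": 1, "wx": 0, "wy": 0, "wz": 0, "gripper": 0},
    {"tx": 0, "ty": 0, "tz": 1, "wx": 0, "wy": 0, "wz": 0, "gripper": 0},
    {"tx": 0, "ty": 0, "tz": 1, "wx": 0, "wy": 0, "wz": 0, "gripper": 0}
  ]
}}

```text
time_s: 35.75
eef_pos: [0.4367, -0.2906, 0.1132]
tcp_rot: [3.091, 0.562, 0.0]
ft_force: [0.2, 0.5, -0.1]
width: 1.005
grip_force: 0.0
```

```bash
python3 - <<'E'
from h import *
s=arm.read_state();e=s['eef_pos'];print(e)
Rm=R.from_rotvec(s['tcp_rot']).as_matrix();print('tool y',np.degrees(np.arctan2(Rm[1,1],Rm[0,1])),'tool x',np.degrees(np.arctan2(Rm[1,0],Rm[0,0])))
snap('wrist','w15');z=load('w15');C=cloud(z);H=C[...,2]
m=(H>.005)&(H<.04)&(abs(C[...,0]-.435)<.04)&(abs(C[...,1]+.29)<.03)&(z['d']>0);Q=C[m]
print(m.sum(),cv2.minAreaRect(Q[:,:2].astype(np.float32)*1000))
B=Q[(Q[:,2]>.008)&(Q[:,2]<.021)];print('body',len(B),cv2.minAreaRect(B[:,:2].astype(np.float32)*1000),B.mean(0))
ax=np.linalg.svd(Q[:,:2]-Q[:,:2].mean(0),full_matrices=False)[2][0];print('axis',np.degrees(np.arctan2(ax[1],ax[0])))
print('head',Q[Q[:,2]>.024].mean(0))
E
```

```text
[ 0.43671166 -0.29064947  0.11323993]
tool y -69.40076310521633 tool x 20.59923818752599
711 ((432.90704345703125, -291.7430114746094), (40.57539749145508, 20.615703582763672), 21.513063430786133)
body 565 ((432.90704345703125, -291.7430114746094), (40.57539749145508, 20.615703582763672), 21.513063430786133) [ 0.4393176  -0.2890685   0.01675908]
axis -152.72750788365192
head [ 0.4258021  -0.29596962  0.02598756]
```

Call:
{"method": "play_rows", "body": {
  "moves": [
    {"tx": 0, "ty": 0, "tz": 0.5, "wx": 0, "wy": 0, "wz": 0, "gripper": 0},
    {"tx": 0, "ty": 0, "tz": 1.3, "wx": 0, "wy": 0, "wz": 0, "gripper": 0},
    {"tx": 0, "ty": 0, "tz": 2.2, "wx": 0, "wy": 0, "wz": 0, "gripper": 0.2},
    {"tx": 0, "ty": 0, "tz": 3, "wx": 0, "wy": 0, "wz": 0, "gripper": 0.3},
    {"tx": 0, "ty": 0, "tz": 3.5, "wx": 0, "wy": 0, "wz": 0, "gripper": 0.3},
    {"tx": 0, "ty": 0, "tz": 3.7, "wx": 0, "wy": 0, "wz": 0, "gripper": 0.3},
    {"tx": 0, "ty": 0, "tz": 3.72, "wx": 0, "wy": 0, "wz": 0, "gripper": 0.3},
    {"tx": 0, "ty": 0, "tz": 3.72, "wx": 0, "wy": 0, "wz": 0, "gripper": 0.4},
    {"tx": 0, "ty": 0, "tz": 3.72, "wx": 0, "wy": 0, "wz": 0, "gripper": 0.5},
    {"tx": 0, "ty": 0, "tz": 3.72, "wx": 0, "wy": 0, "wz": 0, "gripper": 0.6}
  ]
}}

```text
time_s: 36.8
eef_pos: [0.4374, -0.291, 0.0024]
tcp_rot: [3.09, 0.562, 0.002]
ft_force: [-0.4, 0.4, -0.6]
width: 0.402
grip_force: 0.0
```

Call:
{"method": "play_rows", "body": {
  "moves": [
    {"tx": 0, "ty": 0, "tz": 0, "wx": 0, "wy": 0, "wz": 0, "gripper": 0.65},
    {"tx": 0, "ty": 0, "tz": 0, "wx": 0, "wy": 0, "wz": 0, "gripper": 0.7},
    {"tx": 0, "ty": 0, "tz": 0, "wx": 0, "wy": 0, "wz": 0, "gripper": 0.75},
    {"tx": 0, "ty": 0, "tz": 0, "wx": 0, "wy": 0, "wz": 0, "gripper": 0.8},
    {"tx": 0, "ty": 0, "tz": 0, "wx": 0, "wy": 0, "wz": 0, "gripper": 0.9},
    {"tx": 0, "ty": 0, "tz": 0, "wx": 0, "wy": 0, "wz": 0, "gripper": 0.9},
    {"tx": 0, "ty": 0, "tz": 0, "wx": 0, "wy": 0, "wz": 0, "gripper": 0.9},
    {"tx": 0, "ty": 0, "tz": 0, "wx": 0, "wy": 0, "wz": 0, "gripper": 0.9},
    {"tx": 0, "ty": 0, "tz": 0, "wx": 0, "wy": 0, "wz": 0, "gripper": 0.9},
    {"tx": 0, "ty": 0, "tz": 0, "wx": 0, "wy": 0, "wz": 0, "gripper": 0.9}
  ]
}}

```text
time_s: 37.8
eef_pos: [0.437, -0.2907, 0.0021]
tcp_rot: [3.091, 0.562, 0.001]
ft_force: [-0.5, 1.9, 6.2]
width: 0.216
grip_force: 58.0
```

Call:
{"method": "play_rows", "body": {
  "moves": [
    {"tx": 0, "ty": 0, "tz": -0.2, "wx": 0, "wy": 0, "wz": 0, "gripper": 0.9},
    {"tx": 0, "ty": 0, "tz": -0.6, "wx": 0, "wy": 0, "wz": 0, "gripper": 0.9},
    {"tx": 0, "ty": 0, "tz": -1.4, "wx": 0, "wy": 0, "wz": 0, "gripper": 0.9},
    {"tx": 0, "ty": 0, "tz": -2.4, "wx": 0, "wy": 0, "wz": 0, "gripper": 0.9},
    {"tx": 0, "ty": 0, "tz": -3.4, "wx": 0, "wy": 0, "wz": 0, "gripper": 0.9},
    {"tx": 0, "ty": 0, "tz": -4.4, "wx": 0, "wy": 0, "wz": 0, "gripper": 0.9},
    {"tx": 0, "ty": 0, "tz": -5.4, "wx": 0, "wy": 0, "wz": 0, "gripper": 0.9},
    {"tx": 0, "ty": 0, "tz": -6.2, "wx": 0, "wy": 0, "wz": 0, "gripper": 0.9},
    {"tx": 0, "ty": 0, "tz": -6.6, "wx": 0, "wy": 0, "wz": 0, "gripper": 0.9},
    {"tx": 0, "ty": 0, "tz": -6.6, "wx": 0, "wy": 0, "wz": 0, "gripper": 0.9}
  ]
}}

```text
time_s: 38.8
eef_pos: [0.4376, -0.2912, 0.2015]
tcp_rot: [3.089, 0.561, 0.005]
ft_force: [0.2, -0.0, -1.3]
width: 0.213
grip_force: 58.2
```

```bash
python3 - <<'E'
from h import *
s=arm.read_state();e=s['eef_pos'];print(e,s['width'])
b=snap('wrist','w16');z=load('w16');C=cloud(z);p=z['p'].astype(int);H=C[...,2]
m=(H>e[2]-.01)&(H<e[2]+.04)&(np.hypot(C[...,0]-e[0],C[...,1]-e[1])<.035)&(p.min(2)>120);Q=C[m]
print(m.sum(),Q.min(0)-e,Q.max(0)-e)
o=cv2.resize(b[190:330,170:345],None,fx=4,fy=4,interpolation=cv2.INTER_CUBIC)[:600,:800]
cv2.imwrite('pics/w16b.png',o[:,:,::-1])
E
```

```text
[ 0.4375629  -0.29123997  0.20154898] 0.21313530335945388
2059 [-0.02179149 -0.01667042  0.00453894] [0.01569228 0.02361283 0.03979318]
```

View pics/w16b.png

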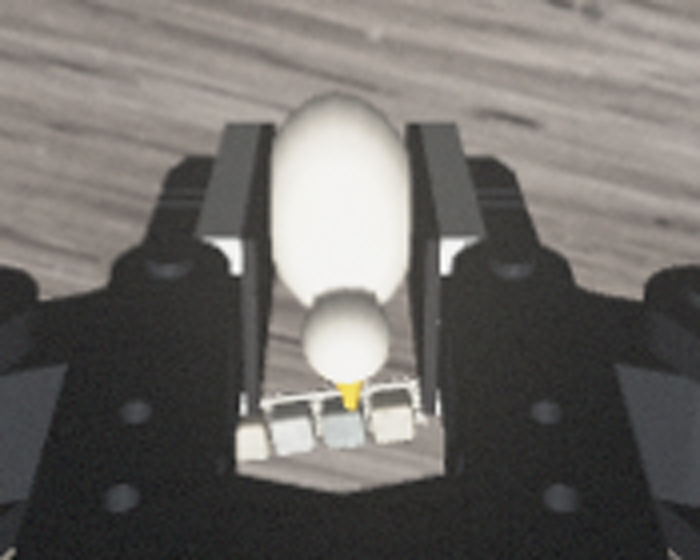

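The gull hangs straight between the pads, beak toward the bottom at (350,395). I carry it over the stand and turn it.

Call:
{"method": "play_rows", "body": {
  "moves": [
    {"tx": 0.3, "ty": -0.4, "tz": 0, "wx": 0, "wy": 0, "wz": -3, "gripper": 0.9},
    {"tx": 1, "ty": -1.2, "tz": 0, "wx": 0, "wy": 0, "wz": -10, "gripper": 0.9},
    {"tx": 1.8, "ty": -2.2, "tz": 0, "wx": 0, "wy": 0, "wz": -18, "gripper": 0.9},
    {"tx": 2.6, "ty": -3.2, "tz": 0, "wx": 0, "wy": 0, "wz": -26, "gripper": 0.9},
    {"tx": 3.4, "ty": -4.2, "tz": 0, "wx": 0, "wy": 0, "wz": -34, "gripper": 0.9},
    {"tx": 4.2, "ty": -5.2, "tz": 0, "wx": 0, "wy": 0, "wz": -42, "gripper": 0.9},
    {"tx": 5, "ty": -6.2, "tz": 0, "wx": 0, "wy": 0, "wz": -50, "gripper": 0.9},
    {"tx": 5.8, "ty": -7.2, "tz": 0, "wx": 0, "wy": 0, "wz": -58, "gripper": 0.9},
    {"tx": 6.5, "ty": -7.9, "tz": 0, "wx": 0, "wy": 0, "wz": -65, "gripper": 0.9},
    {"tx": 7, "ty": -8.5, "tz": 0, "wx": 0, "wy": 0, "wz": -69.4, "gripper": 0.9}
  ]
}}

```text
time_s: 39.85
eef_pos: [0.5427, 0.0257, 0.1975]
tcp_rot: [-2.209, -2.23, 0.003]
ft_force: [0.2, -0.7, -0.6]
width: 0.213
grip_force: 58.2
```

Call:
{"method": "play_rows", "body": {
  "moves": [
    {"tx": 1, "ty": 0.3, "tz": 0, "wx": 0, "wy": 0, "wz": 0, "gripper": 0.9},
    {"tx": 2, "ty": 0.7, "tz": 0, "wx": 0, "wy": 0, "wz": 0, "gripper": 0.9},
    {"tx": 3, "ty": 1, "tz": 0, "wx": 0, "wy": 0, "wz": 0, "gripper": 0.9},
    {"tx": 4, "ty": 1.4, "tz": 0, "wx": 0, "wy": 0, "wz": 0, "gripper": 0.9},
    {"tx": 5, "ty": 1.7, "tz": 0, "wx": 0, "wy": 0, "wz": 0, "gripper": 0.9},
    {"tx": 6, "ty": 2.1, "tz": 0, "wx": 0, "wy": 0, "wz": 0, "gripper": 0.9},
    {"tx": 6.7, "ty": 2.3, "tz": 0, "wx": 0, "wy": 0, "wz": 0, "gripper": 0.9},
    {"tx": 7, "ty": 2.4, "tz": 0, "wx": 0, "wy": 0, "wz": 0, "gripper": 0.9},
    {"tx": 7, "ty": 2.4, "tz": 0, "wx": 0, "wy": 0, "wz": 0, "gripper": 0.9},
    {"tx": 7, "ty": 2.4, "tz": 0, "wx": 0, "wy": 0, "wz": 0, "gripper": 0.9}
  ]
}}

```text
time_s: 40.85
eef_pos: [0.615, 0.2307, 0.1986]
tcp_rot: [2.222, 2.221, -0.003]
ft_force: [0.4, 0.1, 0.1]
width: 0.218
grip_force: 58.2
```

Call:
{"method": "play_rows", "body": {
  "moves": [
    {"tx": 0, "ty": 0, "tz": 0.4, "wx": 0, "wy": 0, "wz": 0, "gripper": 0.9},
    {"tx": 0, "ty": 0, "tz": 1.1, "wx": 0, "wy": 0, "wz": 0, "gripper": 0.9},
    {"tx": 0, "ty": 0, "tz": 1.9, "wx": 0, "wy": 0, "wz": 0, "gripper": 0.9},
    {"tx": 0, "ty": 0, "tz": 2.7, "wx": 0, "wy": 0, "wz": 0, "gripper": 0.9},
    {"tx": 0, "ty": 0, "tz": 3.3, "wx": 0, "wy": 0, "wz": 0, "gripper": 0.9},
    {"tx": 0, "ty": 0, "tz": 3.6, "wx": 0, "wy": 0, "wz": 0, "gripper": 0.9},
    {"tx": 0, "ty": 0, "tz": 3.8, "wx": 0, "wy": 0, "wz": 0, "gripper": 0.9},
    {"tx": 0, "ty": 0, "tz": 3.9, "wx": 0, "wy": 0, "wz": 0, "gripper": 0.9},
    {"tx": 0, "ty": 0, "tz": 3.9, "wx": 0, "wy": 0, "wz": 0, "gripper": 0.9},
    {"tx": 0, "ty": 0, "tz": 3.9, "wx": 0, "wy": 0, "wz": 0, "gripper": 0.9}
  ]
}}

```text
time_s: 41.85
eef_pos: [0.6161, 0.2322, 0.0835]
tcp_rot: [2.221, 2.221, 0.002]
ft_force: [0.4, -0.2, 0.3]
width: 0.216
grip_force: 58.2
```

Call:
{"method": "play_rows", "body": {
  "moves": [
    {"tx": 0, "ty": 0, "tz": 0.05, "wx": 0, "wy": 0, "wz": 0, "gripper": 0.9},
    {"tx": 0, "ty": 0, "tz": 0.1, "wx": 0, "wy": 0, "wz": 0, "gripper": 0.9},
    {"tx": 0, "ty": 0, "tz": 0.15, "wx": 0, "wy": 0, "wz": 0, "gripper": 0.9},
    {"tx": 0, "ty": 0, "tz": 0.18, "wx": 0, "wy": 0, "wz": 0, "gripper": 0.9},
    {"tx": 0, "ty": 0, "tz": 0.18, "wx": 0, "wy": 0, "wz": 0, "gripper": 0.9},
    {"tx": 0, "ty": 0, "tz": 0.18, "wx": 0, "wy": 0, "wz": 0, "gripper": 0.9},
    {"tx": 0, "ty": 0, "tz": 0.18, "wx": 0, "wy": 0, "wz": 0, "gripper": 0.9},
    {"tx": 0, "ty": 0, "tz": 0.18, "wx": 0, "wy": 0, "wz": 0, "gripper": 0.9},
    {"tx": 0, "ty": 0, "tz": 0.18, "wx": 0, "wy": 0, "wz": 0, "gripper": 0.9},
    {"tx": 0, "ty": 0, "tz": 0.18, "wx": 0, "wy": 0, "wz": 0, "gripper": 0.9}
  ]
}}

```text
time_s: 42.85
eef_pos: [0.6155, 0.2319, 0.0771]
tcp_rot: [2.221, 2.221, 0.0]
ft_force: [-0.1, 0.0, 0.9]
width: 0.218
grip_force: 58.2
```

Call:
{"method": "play_rows", "body": {
  "moves": [
    {"tx": 0, "ty": 0, "tz": 0.02, "wx": 0, "wy": 0, "wz": 0, "gripper": 0.9},
    {"tx": 0, "ty": 0, "tz": 0.03, "wx": 0, "wy": 0, "wz": 0, "gripper": 0.9},
    {"tx": 0, "ty": 0, "tz": 0.03, "wx": 0, "wy": 0, "wz": 0, "gripper": 0.9},
    {"tx": 0, "ty": 0, "tz": 0.03, "wx": 0, "wy": 0, "wz": 0, "gripper": 0.78},
    {"tx": 0, "ty": 0, "tz": 0.03, "wx": 0, "wy": 0, "wz": 0, "gripper": 0.72},
    {"tx": 0, "ty": 0, "tz": 0.03, "wx": 0, "wy": 0, "wz": 0, "gripper": 0.65},
    {"tx": 0, "ty": 0, "tz": 0.03, "wx": 0, "wy": 0, "wz": 0, "gripper": 0.55},
    {"tx": 0, "ty": 0, "tz": 0.03, "wx": 0, "wy": 0, "wz": 0, "gripper": 0.4},
    {"tx": 0, "ty": 0, "tz": 0.03, "wx": 0, "wy": 0, "wz": 0, "gripper": 0.4},
    {"tx": 0, "ty": 0, "tz": 0.03, "wx": 0, "wy": 0, "wz": 0, "gripper": 0.4}
  ]
}}

```text
time_s: 43.85
eef_pos: [0.6155, 0.232, 0.0762]
tcp_rot: [2.221, 2.221, 0.0]
ft_force: [-0.5, -0.8, -0.0]
width: 0.601
grip_force: 0.0
```

Call:
{"method": "play_rows", "body": {
  "moves": [
    {"tx": 0, "ty": 0, "tz": -0.3, "wx": 0, "wy": 0, "wz": 0, "gripper": 0.4},
    {"tx": 0, "ty": 0, "tz": -1, "wx": 0, "wy": 0, "wz": 0, "gripper": 0.4},
    {"tx": 0, "ty": 0, "tz": -2, "wx": 0, "wy": 0, "wz": 0, "gripper": 0.3},
    {"tx": 0, "ty": 0, "tz": -3.2, "wx": 0, "wy": 0, "wz": 0, "gripper": 0.2},
    {"tx": 0, "ty": 0, "tz": -4.4, "wx": 0, "wy": 0, "wz": 0, "gripper": 0},
    {"tx": -1, "ty": 0, "tz": -5.4, "wx": 0, "wy": 0, "wz": 0, "gripper": 0},
    {"tx": -2.4, "ty": 0, "tz": -6, "wx": 0, "wy": 0, "wz": 0, "gripper": 0},
    {"tx": -3.8, "ty": 0, "tz": -6, "wx": 0, "wy": 0, "wz": 0, "gripper": 0},
    {"tx": -4.6, "ty": 0, "tz": -6, "wx": 0, "wy": 0, "wz": 0, "gripper": 0},
    {"tx": -4.8, "ty": 0, "tz": -6, "wx": 0, "wy": 0, "wz": 0, "gripper": 0}
  ]
}}

```text
time_s: 44.85
eef_pos: [0.616, 0.083, 0.2576]
tcp_rot: [2.227, 2.213, 0.0]
ft_force: [0.2, -0.3, 0.0]
width: 0.998
grip_force: 0.0
```

Call:
{"method": "play_rows", "body": {
  "moves": [
    {"tx": 0, "ty": 0, "tz": 0, "wx": 0, "wy": 0, "wz": 0, "gripper": 0},
    {"tx": 0, "ty": 0, "tz": 0, "wx": 0, "wy": 0, "wz": 0, "gripper": 0},
    {"tx": 0, "ty": 0, "tz": 0, "wx": 0, "wy": 0, "wz": 0, "gripper": 0},
    {"tx": 0, "ty": 0, "tz": 0, "wx": 0, "wy": 0, "wz": 0, "gripper": 0},
    {"tx": 0, "ty": 0, "tz": 0, "wx": 0, "wy": 0, "wz": 0, "gripper": 0},
    {"tx": 0, "ty": 0, "tz": 0, "wx": 0, "wy": 0, "wz": 0, "gripper": 0},
    {"tx": 0, "ty": 0, "tz": 0, "wx": 0, "wy": 0, "wz": 0, "gripper": 0},
    {"tx": 0, "ty": 0, "tz": 0, "wx": 0, "wy": 0, "wz": 0, "gripper": 0},
    {"tx": 0, "ty": 0, "tz": 0, "wx": 0, "wy": 0, "wz": 0, "gripper": 0},
    {"tx": 0, "ty": 0, "tz": 0, "wx": 0, "wy": 0, "wz": 0, "gripper": 0}
  ]
}}

```text
time_s: 45.85
eef_pos: [0.6155, 0.0879, 0.2562]
tcp_rot: [2.221, 2.221, 0.0]
ft_force: [0.8, 0.1, -0.0]
width: 1.001
grip_force: 0.0
```

```bash
python3 - <<'E'
from h import *
s=arm.read_state();print(s['eef_pos'],s['tcp_rot'],s['time_s'])
snap('wrist','w17');z=load('w17');C=cloud(z);p=z['p'].astype(int);H=C[...,2]
a=.0545;Rs=np.array([[np.cos(a),np.sin(a)],[-np.sin(a),np.cos(a)]])
L=(C[...,:2]-[.6187,.1728])@Rs.T   # stand frame
inb=(abs(L[...,0])<.075)&(abs(L[...,1])<.11)&(z['d']>0)
m=inb&(abs(H-.074)<.01)&(p[...,0]>p[...,2]+40);Q=C[m];print('board',m.sum(),np.linalg.lstsq(np.c_[Q[:,:2],np.ones(len(Q))],Q[:,2],rcond=None)[0],np.median(Q[:,2]))
wh=inb&(H>.079)&(p.min(2)>90)&(p.max(2)-p.min(2)<60)
for nm,k in(('gull',wh&(L[...,1]>.02)),('lh',wh&(L[...,1]<-.02))):
    print(nm,k.sum(),'z',H[k].min().round(4),H[k].max().round(4),'rect',cv2.minAreaRect(L[k].astype(np.float32)*1000))
    for lo in np.arange(.078,.16,.012):
        q=k&(H>=lo)&(H<lo+.012)
        if q.sum()>8: print('   ',lo.round(3),q.sum(),(L[q].min(0)*1000).round(1),(L[q].max(0)*1000).round(1))
q,i,r=holes(z,[.6187,.1728,.0545],.074);print(q,i,r.round(1).tolist())
E
```

```text
[0.61551775 0.08792929 0.2562426 ] [2.22148340e+00 2.22129314e+00 5.29656904e-05] 45.85
board 21550 [ 5.72804927e-05 -6.00809515e-04  7.45457476e-02] 0.07448333678553093
gull 571 z 0.0793 0.1023 rect ((-0.12391281127929688, 68.55323791503906), (53.761043548583984, 122.99838256835938), 89.7363510131836)
    0.078 167 [-61.5  46.9] [61.5 95.7]
    0.09 402 [-8.7 41.7] [ 9.  73.1]
lh 1535 z 0.079 0.3528 rect ((-3.350830078125, -64.38317108154297), (64.65335845947266, 139.0799102783203), 89.62755584716797)
    0.078 320 [-62.6 -96.8] [ 61.3 -32.1]
    0.09 90 [-18.1 -54.2] [ 18.2 -35.9]
    0.114 135 [-17.  -70.5] [ 16.2 -38.1]
    0.126 418 [-15.9 -70.1] [ 15.5 -38.6]
    0.138 295 [-10.4 -64.5] [  9.7 -44.4]
[0.61879417 0.17289495 0.05440093] [0, 2, 3] [[-0.1, -0.3], [-0.1, 0.3], [0.2, 0.1]]
```

```bash
python3 -c "
from station import workorder
print(workorder.sign_off())"
```

```text
the job is handed in; nothing more can be done
None
```

I handed the job in at about 46 s of the 120 s allowed. By the last camera check the tier sat level and fully down with the lighthouse upright about 54 mm towards the pot and the gull about 54 mm towards the tin. The stump house, within 2 mm of the deck's middle when placed, is now under the tier and I didn't re-measure it, and the sign-off gave no verdict.

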